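# Load the bench shaker, bar it and set its speed lever

### The job

Get the bench shaker ready to run: push its speed lever right back to the stop at the left, then stand every white sample pot waiting left of the shaker upright on its black mat, in a row between its walls, behind the two eyelet posts. With all of them aboard, lift the retaining bar off its hooks and slide it from the left through both eyelets, close to its handle, so that its tip stands out on the far side; only then set the lever to the speed shown by the brass pointer. Leave the pointer and the other things on the bench as they are, and end with hands off.

Things in the scene. Friction and masses are not known exactly. Their poses are not given: they have to be found in the camera images.
- shaker: Grey bench shaker, fixed, 168 x 190 mm (x x y). Origin at the centre of its underside; +x to its back, +y to its left, z up. Scale and lever on its front (-x). Walls up to z = 91 mm: inner faces at x = +85 and at y = +85 and -85 mm (the side walls from x = +3 mm on). Pots stand with their axes at x = -18 to +70 mm, y = -72 to +72 mm; x = +32, y = -50, 0, +50 mm makes room for three.
- platform (a point): Point on the top of the black rubber mat, at shaker (+20, 0, 60) mm; the mat spans shaker x = -57 to +83 mm, y = -83 to +83 mm. Axes as the shaker's.
- eyelet_left (a point): Centre of the left eyelet's round hole (17 mm wide, axis along shaker y), at shaker (-40, +55, 100) mm; axes as the shaker's. The eyelet is a steel plate 30 mm wide (x), 8 mm thick (y), z = 85 to 115 mm, on a post 16 mm wide.
- eyelet_right (a point): Centre of the right eyelet's hole, the same, at shaker (-40, -55, 100) mm; axes as the shaker's.
- speed_lever (a joint): Angle of the speed lever (rad) about its hinge along shaker +x: 0 = against the stop, leaning 45 degrees to the left (+y); pi/4 = upright; pi/2 = leaning 45 degrees to the right. Stiff (about 0.15 N m), stays where it is left.
- lever_knob (a point): Middle of the lever's black knob, 105 mm from the hinge: a cylinder along shaker x, 22 mm thick, 24 mm long (shaker x = -108 to -132 mm). Its frame turns with the lever: z from the hinge out along the lever, x = shaker x. The lever is a steel rod 7 mm thick at shaker x = -120 mm; the white scale behind it has a radius of 68 mm.
- lever_hinge (a point): Point on the lever's hinge axis in the knob's plane, at shaker (-120, 0, 35) mm; its frame turns with the lever. With q the lever angle, the knob is at shaker y = 105 sin(pi/4 - q), z = 35 + 105 cos(pi/4 - q) mm.
- speed_pointer (a joint): Angle of the brass pointer (rad) on the same hinge and counted the same way: lever and pointer agree when the two numbers are equal. Stiffer than the lever; to be left as it is.
- pointer_tip (a point): Brass tab of the pointer at the rim of the white scale plate, 76 mm from the hinge, at shaker x = -94 mm. Its frame turns with the pointer: z points from the hinge outward, x = shaker x.
- hook_stand: Fixed stand: base 90 x 120 mm, upright panel (x = 30 to 38, y = -63 to +37 mm, up to z = 126 mm), two V-shaped wire hooks towards -x at y = +24 and -50 mm, tips at z = 118 mm. Origin on the bench below the hooks' lowest line. The bar hangs in the hooks along the stand's y, its handle at +y (y = about 75 mm, z = 110 mm), clear of the panel; it lifts straight up.
- retaining_bar: Loose retaining bar, 180 mm long, about 90 g. Origin at the centre of its black handle (14 x 45 x 18 mm, x x y x z), on the bar's axis. From the handle a steel rod 9 mm thick runs along -y to a round end. In place the handle's end face (22 mm from the origin) is near the left eyelet plate; the handle does not fit through the hole.
- bar_tip (a point): Rod end of the retaining bar, 157.5 mm from the handle's centre along the bar's -y; axes as the bar's.
- pot_a: A white plastic sample pot with a black screw lid, 56 mm tall, lid 40 mm thick, below it 37 mm, about 100 g. Origin at the centre of its underside, z up. May be absent.
- pot_b: Another white plastic sample pot with a black screw lid, 56 mm tall, lid 40 mm thick, below it 37 mm, about 100 g. Origin at the centre of its underside, z up. May be absent.
- pot_c: Another white plastic sample pot with a black screw lid, 56 mm tall, lid 40 mm thick, below it 37 mm, about 100 g. Origin at the centre of its underside, z up. May be absent.
- pot_d: Another white plastic sample pot with a black screw lid, 56 mm tall, lid 40 mm thick, below it 37 mm, about 100 g. Origin at the centre of its underside, z up. May be absent.
- lab_timer: Bystander: white timer, 62 x 66 x 18 mm, lying in front. Origin at the centre of its underside. Leave it alone.
- marker: Bystander: black marker pen, 131 x 14 x 14 mm, lying. Origin at the centre of its underside. Leave it alone.
- dish: Bystander: glass dish 63 mm wide, 14 mm high. Origin at the centre of its underside. Leave it alone.

How it is judged:
By the outcome, as a careful person would: the job done as asked, in the order asked, and still so for the second after the job is handed in, with the robot touching nothing.
Of pot_a, pot_b, pot_c, pot_d only 2 to 3 are there at a start; the rules pass over those that are not, and their reading is None.
At some moment in a run one of pot_a, pot_b, pot_c, pot_d may be knocked a few centimetres aside while the robot is not near it.
It also fails if it takes over 210 s, if anything falls off the work surface, if the arm or the gripper's body presses on something with over 40 N, if the wrist force passes 120 N, or if a joint passes its speed limit or range.

### The arm

A 6-joint arm with a two-finger parallel gripper is mounted at the origin on a cart in front of the work surface, level with it; the furniture and walls round the work are solid. World frame = base frame: x ahead of the robot, y to its left, z up, the work surface at z = 0. Lengths are in m, angles in rad, forces in N, time in s.
With the tool pointing down it reaches from about 0.425 to 1.125 m from the base axis. Payload 14.9 kg.
Tool frame: the origin (TCP) lies midway between the tips of the shut fingers; the grasp point (between the pads) lies 19 mm behind it; z points along the fingers, y is the line along which they close (so a half turn about z gives the same grasp; the last joint's range is limited). The gripper opens to 91 mm and grips with 3 to 60 N. Pads are 32 mm wide; open, the fingers measure 118 mm over their backs; the gripper's body (76 mm by 178 mm) begins 60 mm behind the grasp point.
Start: joints at [-0.033, 0.379, 1.734, -0, 1.028, -0.033], TCP at [0.7, -0, 0.214] pointing down, gripper open.
Joint ranges: [-2.77, 2.77], [-0.74, 2.19], [0, 2.66], [-1.06, 4.2], [0.31, 2.87], [-3.08, 3.08]. Speed limits (rad/s): [1.89, 1.89, 2.39, 3.14, 3.14, 3.14].

### API

Orientations are given as a 3x3 rotation matrix whose columns are the frame's x, y, z axes.
In Python, from cell import get_obs, read_camera, camera_model, hand_in gives the robot as it stands. The module is installed in compiled form; this text tells all that it offers.
- The arm moves only by the tool move_arm, never from a script. Its argument "series" is a list of rows, each an object with "xyz": the shift along the tool's x, y, z each as a share of 40 cm, from -1 to 1, a list of three; "angular": the turn, a rotation vector about the tool's x, y, z each as a share of 120 degrees, from -1 to 1, a list of three; "jaw": the opening, from -1 (shut) to 1 (fully open). In form: [{"xyz": [x, y, z], "angular": [wx, wy, wz], "jaw": jaw}, ...]. A call has 1 to 12 rows; each row is the pose to reach, as a shift and turn from the pose commanded when the call began, along the tool's axes at that moment; what a row does not reach only later rows make up. A row lasts 1/8 s, in which the tool goes at most 62.5 mm and 10.7 degrees, less where a joint would pass 70% of its speed; a pose out of reach is approached as far as the arm can. A call with a number of a shift or a turn outside -1 to 1 is refused whole. A call with a gripper value outside its range is refused whole. The fingers move at their own pace and stop on an object; "squeeze" is the grip in N (left out, the last holds). Time passes only in rows, so rows that repeat a pose let the fingers close. It gives the time, the measured TCP pose, the force, the opening and the grip force at its end, in the units of the state.
- get_obs(): the state, without advancing time (a new reading comes with each control period).
- read_camera(name): name is "scene" or "side" or "wrist"; returns the picture (400x640x3 uint8, red, green, blue); there is no depth.
- camera_model(name): a dict with "fx", "fy", "cx", "cy" (pixels), "eye" and "orientation" of the camera in the world; the wrist camera has in their place "hand_eye" (4x4, takes a point from camera to tool coordinates, whose origin is the TCP and whose axes are the flange's). Camera axes: x right, y down, z forward; pixel columns grow to the right and rows downward; lengths in m; the calibration is good to about 2 mm. A picture is of the moment at which its call begins: read the wrist's pose just before it. camera_model takes no time and is no camera call.
- hand_in(): hands the job in; it is judged then, once.
The state is a dict: "time": time; "q": joint angles; "joint_velocities": joint speeds; "tau": joint torques, N m; "ee_pos": TCP position; "tcp_rot": TCP orientation; "wrist_force": force on the tool from outside, world axes, zero at the start; "wrist_torque": the same for the moment, N m; "opening": finger opening in m; "grip_force": force on a finger pad.
Only numpy, scipy, OpenCV 4.12 (cv2) and the standard library are available. Lean on these libraries where they do the work, as an engineer would, in place of code of your own. Each camera call takes 0.05 s, during which the arm holds its last target. There are 200 camera calls.

## Working session

There is one attempt and no reset: what is moved stays moved. The work goes in short steps, Python scripts to look and compute and a tool call to move; the robot and the scene stay as the last step left them, time stands still between calls to the robot, and variables do not carry over. Pictures are saved under pics/ and viewed, at most 14 in all, crops included, and the job is handed in when it is done.

Besides the shell and the picture viewer there is one more tool, called after "Request:" as a command line: name --argument value ..., lists and objects as JSON in quotes. move_arm: Moves the arm, as the interface text tells. Shift numbers are shares of 40 cm and turn numbers shares of 120 degrees, none past 1 either way. Its arguments: {"type":"object","properties":{"series":{"type":"array","items":{"type":"object","properties":{"xyz":{"type":"array","items":{"type":"number","minimum":-1,"maximum":1}},"angular":{"type":"array","items":{"type":"number","minimum":-1,"maximum":1}},"jaw":{"type":"number"}}}},"squeeze":{"type":"number"}},"required":["series"]}

```bash
mkdir -p pics
python3 - <<'E'
from cell import *
import cv2
for n in ("scene","side","wrist"):
    im=read_camera(n); cv2.imwrite(f"pics/{n}0.png",im[:,:,::-1]); print(n,camera_model(n))
o=get_obs(); print(o)
E
```

```text
scene {'fx': 428.5971250898826, 'fy': 428.5971250898826, 'cx': 315.6200425868486, 'cy': 198.84144565006463, 'eye': array([ 0.06311517, -0.69256001,  0.67232391]), 'orientation': array([[ 0.87615216, -0.26576167,  0.40215437],
       [-0.48196781, -0.46909232,  0.74004015],
       [-0.00802678, -0.84221323, -0.53908482]])}
side {'fx': 460.94109992003126, 'fy': 460.94109992003126, 'cx': 323.2682392118437, 'cy': 198.95953259816423, 'eye': array([0.36115296, 1.17901035, 0.51079342]), 'orientation': array([[-0.9939926 , -0.05345734,  0.09550404],
       [-0.10803953,  0.33974548, -0.93429143],
       [ 0.01749767, -0.93899698, -0.34348   ]])}
wrist {'fx': 347.6466161044253, 'fy': 347.6466161044253, 'cx': 321.50441637135066, 'cy': 202.35368211184976, 'hand_eye': array([[ 7.96466451e-04, -9.65520150e-01, -2.60327113e-01,
         7.24354229e-02],
       [ 9.99999615e-01,  6.73295406e-04,  5.62315084e-04,
        -1.16827096e-03],
       [-3.67649494e-04, -2.60327461e-01,  9.65520315e-01,
        -1.70276371e-01],
       [ 0.00000000e+00,  0.00000000e+00,  0.00000000e+00,
         1.00000000e+00]])}
{'time': 0.15, 'q': array([-3.32708116e-02,  3.79275565e-01,  1.73465664e+00, -1.61396519e-05,
        1.02848400e+00, -3.33007203e-02]), 'joint_velocities': array([-0.00105397, -0.00214018, -0.00245456,  0.00020709,  0.00028096,
       -0.00132487]), 'tau': array([-6.05650021e-04, -7.64114213e+01, -4.34656477e+01,  6.51094434e-02,
        4.09642188e-02, -4.73684588e-05]), 'ee_pos': array([6.99696581e-01, 2.11178450e-05, 2.13442740e-01]), 'tcp_rot': array([[-3.82387447e-05,  9.99999660e-01, -8.23550529e-04],
       [ 9.99999999e-01,  3.82499405e-05,  1.35787595e-05],
       [ 1.36102556e-05, -8.23550009e-04, -9.99999661e-01]]), 'wrist_force': array([-0.27004042,  0.44908838,  0.30232836]), 'wrist_torque': array([0.00221801, 0.02768314, 0.02174426]), 'grip_force': 0.0, 'opening': 0.09170954942275966}
```

View pics/scene0.png

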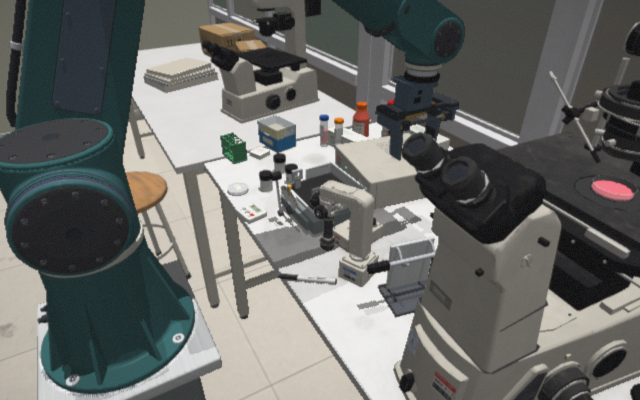

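View pics/side0.png

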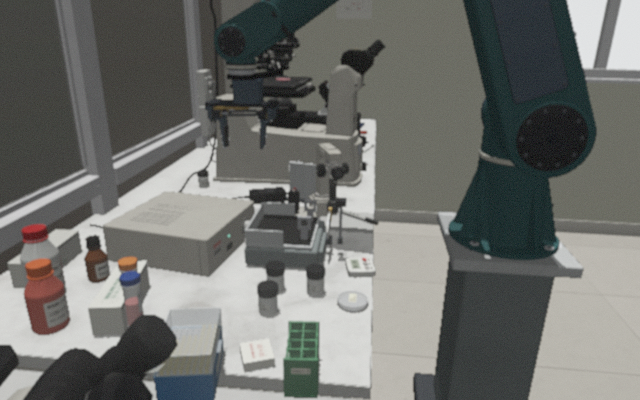

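View pics/wrist0.png

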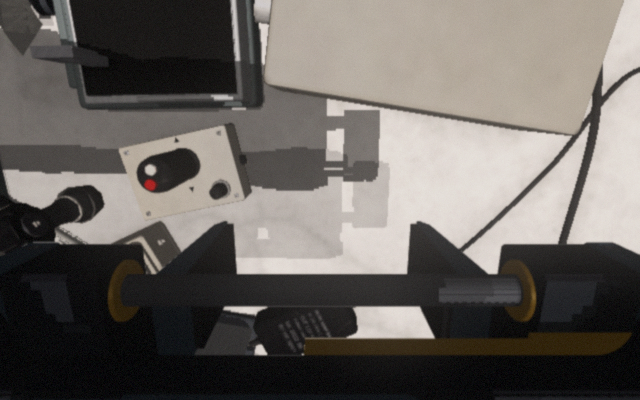

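Side view: three pots at about (268,297), (275,275) and (315,278), the shaker at (285,235), and an arm-like stand beside it. I'll enlarge both views.

```bash
cat > h.py <<'E'
from cell import *
import numpy as np, cv2
from scipy.optimize import least_squares
def cam(n,o=None):
    m=camera_model(n)
    K=(m['fx'],m['fy'],m['cx'],m['cy'])
    if n!='wrist': return K,np.array(m['eye']),np.array(m['orientation'])
    o=o or get_obs(); T=m['hand_eye']; R=o['tcp_rot']
    return K,o['ee_pos']+R@T[:3,3],R@T[:3,:3]
def ray(c,u,v):
    K,e,R=c; d=R@np.array([(u-K[2])/K[0],(v-K[3])/K[1],1]); return e,d
def atz(c,u,v,z):
    e,d=ray(c,u,v); return e+d*(z-e[2])/d[2]
def tri(*obs):
    A=np.zeros((3,3));b=np.zeros(3)
    for c,u,v in obs:
        e,d=ray(c,u,v);d=d/np.linalg.norm(d);P=np.eye(3)-np.outer(d,d);A+=P;b+=P@e
    return np.linalg.solve(A,b)
def proj(c,p):
    K,e,R=c; q=(np.asarray(p)-e)@R; return np.stack([K[0]*q[...,0]/q[...,2]+K[2],K[1]*q[...,1]/q[...,2]+K[3]],-1)
def crop(im,x0,x1,y0,y1,s,name):
    cv2.imwrite(f"pics/{name}.png",cv2.resize(im[y0:y1,x0:x1,::-1],None,fx=s,fy=s,interpolation=cv2.INTER_CUBIC))
def shot(n,name=None):
    o=get_obs(); im=read_camera(n)
    if name: cv2.imwrite(f"pics/{name}.png",im[:,:,::-1])
    return im,cam(n,o)
E
python3 - <<'E'
import cv2
a=cv2.imread("pics/scene0.png")[140:325,220:445]; b=cv2.imread("pics/side0.png")[140:325,220:390]
cv2.imwrite("pics/sc1.png",cv2.resize(a,None,fx=3.2,fy=3.2,interpolation=2))
cv2.imwrite("pics/si1.png",cv2.resize(b,None,fx=3.2,fy=3.2,interpolation=2))
E
```

```text
(no output)
```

View pics/sc1.png

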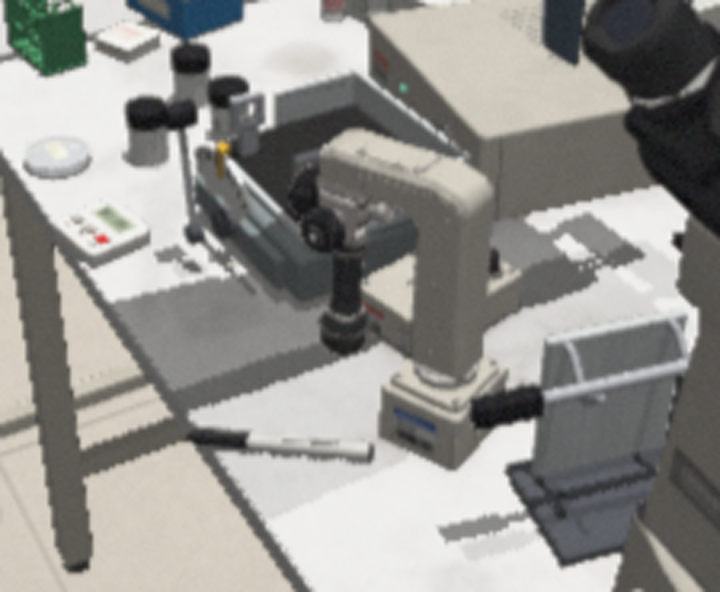

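View pics/si1.png

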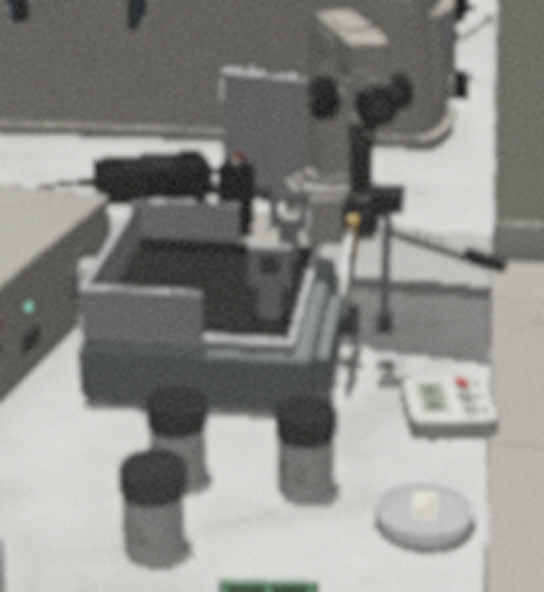

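Scene crop: knob (181,114), brass tab (222,152), lids (190,52), (147,105) and (228,85), bar handle (507,405). Side crop: knob (388,199), brass tab (353,218), lids (177,395), (306,406) and (152,463). A microscope-like stand is just right of the shaker.

Run:
```python
from h import *
np.set_printoptions(precision=4,suppress=True)
S=cam('scene');D=cam('side')
f=lambda u,v:(220+u/3.2,140+v/3.2)
T=lambda a,b:tri((S,*f(*a)),(D,*f(*b)))
print("knob",T((181,114),(388,199)));print("hinge",T((193,232),(385,325)));print("tab",T((222,152),(353,218)))
print("eyeL",T((252,107),(268,265)))
for a in [(190,47),(147,104),(228,83)]: print("lidS",atz(S,*f(*a),.056))
for a in [(177,395),(306,406),(152,463)]: print("lidD",atz(D,*f(*a),.056))
for a in [(85,402),(328,410)]: print("baseD",atz(D,*f(*a),0))
for a in [(203,291),(82,288)]: print("wallD",atz(D,*f(*a),.091))
for a in [(300,300),(196,195)]: print("baseS",atz(S,*f(*a),0))
for a in [(355,75),(275,100)]: print("wallS",atz(S,*f(*a),.091))
for a in [(507,405),(475,410),(540,398)]:print("handleS",atz(S,*f(*a),.110))
for a in [(508,468),(562,560)]:print("standbaseS",atz(S,*f(*a),.0))
for a in [(545,345),(688,318)]:print("panelS",atz(S,*f(*a),.126))
for a in [(380,430),(455,468),(508,375)]:print("scopebase",atz(S,*f(*a),.0))
for a in [(345,340)]:print("lens",atz(S,*f(*a),.05))
```

```text
knob [0.4238 0.1808 0.1396]
hinge [0.4233 0.1702 0.034 ]
tab [0.4486 0.1556 0.1123]
eyeL [0.5058 0.2233 0.1015]
lidS [0.5482 0.4389 0.056 ]
lidS [0.4647 0.3525 0.056 ]
lidS [0.5478 0.3522 0.056 ]
lidD [0.5438 0.3436 0.056 ]
lidD [0.4594 0.3466 0.056 ]
lidD [0.5411 0.4289 0.056 ]
baseD [0.6294 0.2604 0.    ]
baseD [0.4551 0.2478 0.    ]
wallD [0.543  0.2564 0.091 ]
wallD [0.6269 0.2637 0.091 ]
baseS [0.4799 0.0863 0.    ]
baseS [0.4728 0.2695 0.    ]
wallS [0.6266 0.2498 0.091 ]
wallS [0.5422 0.2443 0.091 ]
handleS [ 0.4711 -0.1954  0.11  ]
handleS [ 0.4516 -0.1896  0.11  ]
handleS [ 0.4925 -0.2001  0.11  ]
standbaseS [ 0.5135 -0.1512  0.    ]
standbaseS [ 0.4948 -0.2353  0.    ]
panelS [ 0.5131 -0.1756  0.126 ]
panelS [ 0.6095 -0.1986  0.126 ]
scopebase [ 0.4566 -0.0755  0.    ]
scopebase [ 0.4817 -0.1333  0.    ]
scopebase [ 0.5713 -0.0713  0.    ]
lens [ 0.4544 -0.0289  0.05  ]
```

Request:
move_arm --series '[{"xyz": [0, 0, -0.18], "angular": [0, 0, 0], "jaw": 1}, {"xyz": [0, 0, -0.36], "angular": [0, 0, 0], "jaw": 1}, {"xyz": [0.25, -0.38, -0.36], "angular": [0, 0, 0], "jaw": 1}, {"xyz": [0.25, -0.38, -0.36], "angular": [0, 0, 0], "jaw": -1}, {"xyz": [0.25, -0.38, -0.36], "angular": [0, 0, 0], "jaw": -1}, {"xyz": [0.25, -0.38, -0.36], "angular": [0, 0, 0], "jaw": -1}, {"xyz": [0.25, -0.38, -0.36], "angular": [0, 0, 0], "jaw": -1}, {"xyz": [0.25, -0.38, -0.36], "angular": [0, 0, 0], "jaw": -1}]'

```text
time: 1.15
ee_pos: [0.5487, 0.0995, 0.3576]
tcp_rot: [[0.001, 1.0, -0.001], [1.0, -0.001, -0.0], [-0.0, -0.001, -1.0]]
wrist_force: [0.0, -0.8, -0.6]
opening: 0.0439
grip_force: 0.0
```

Run:
```python
from h import *
im,c=shot('wrist','w1'); print(get_obs()['ee_pos'])
np.save('w1c.npy',np.array([*c[0],*c[1],*c[2].ravel()]))
S=cam('scene');D=cam('side')
f=lambda u,v:(220+u/3.2,140+v/3.2)
print(tri((S,*f(345,132)),(D,*f(318,12))), tri((S,*f(490,185)),(D,*f(345,12))))
```

```text
[0.54867136 0.09944987 0.35749075]
[ 0.48112095 -0.00646556  0.21820737] [ 0.49279751 -0.12125655  0.21105365]
```

View pics/w1.png

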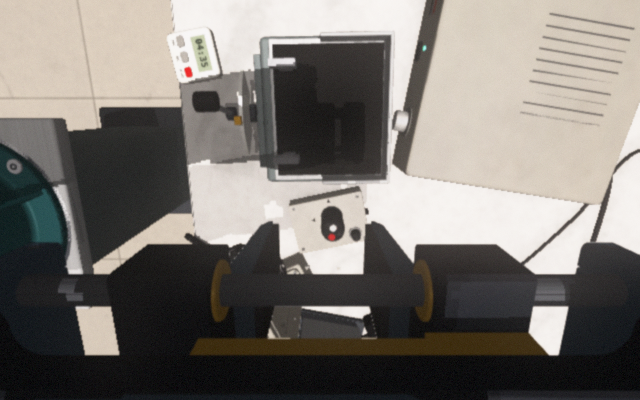

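Wrist: the shaker is square-on at (265–395, 35–180), the knob at (205,101) and the tab near (238,120). Both eyelets show at (285,62) and (287,158). I'll enlarge it.

Run:
```python
import cv2
a=cv2.imread("pics/w1.png")[20:200,170:410]
cv2.imwrite("pics/w1c.png",cv2.resize(a,None,fx=3.2,fy=3.2,interpolation=2))
```

```text
(no output)
```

View pics/w1c.png

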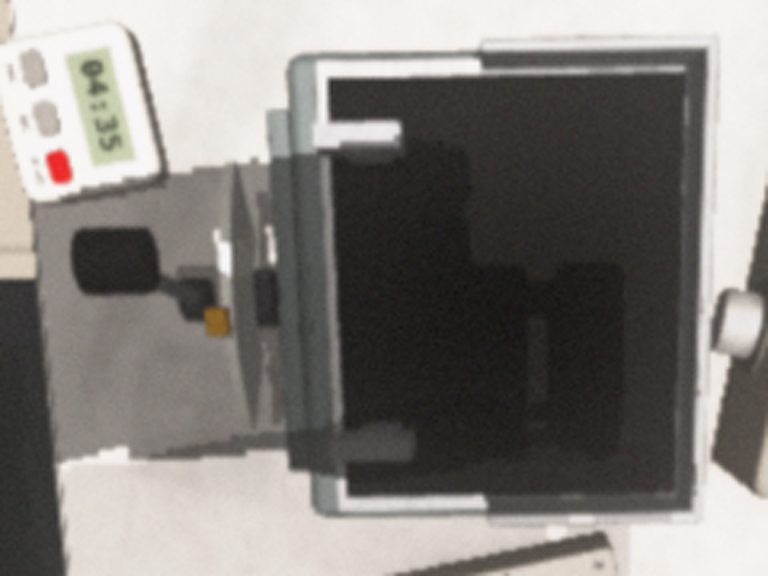

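```bash
cat > fit.py <<'E'
from h import *
np.set_printoptions(precision=4,suppress=True)
a=np.load('w1c.npy'); W=(a[:4],a[4:7],a[7:].reshape(3,3)); S=cam('scene');D=cam('side')
fw=lambda u,v:(170+u/3.2,20+v/3.2); f=lambda u,v:(220+u/3.2,140+v/3.2)
ob=[(W,fw(330,78),(-57,83,60)),(W,fw(347,495),(-57,-83,60)),(W,fw(687,70),(83,83,60)),(W,fw(674,492),(83,-83,60)),
(W,fw(358,133),(-40,55,115)),(W,fw(380,441),(-40,-55,115)),(S,f(252,107),(-40,55,100)),(D,f(268,265),(-40,55,100)),
(D,f(85,402),(84,95,0)),(D,f(328,410),(-84,95,0)),(S,f(193,232),(-120,0,35)),(D,f(385,325),(-120,0,35))]
def X(p,q): 
    c,s=np.cos(p[2]),np.sin(p[2]); q=np.array(q)/1000; return np.array([p[0]+c*q[0]-s*q[1],p[1]+s*q[0]+c*q[1],q[2]])
r=lambda p:np.concatenate([proj(c,X(p,q))-uv for c,uv,q in ob])
if __name__=='__main__':
    s=least_squares(r,[.54,.17,0.05],loss='soft_l1'); print(s.x,np.degrees(s.x[2])); print(s.fun.reshape(-1,2))
    p=s.x
    def ang(fx,R,rows):
        g=lambda t:np.concatenate([proj(c,X(p,(fx,R*np.sin(np.pi/4-t[0]),35+R*np.cos(np.pi/4-t[0]))))-uv for c,uv in rows])
        k=least_squares(g,[.8]); return k.x,k.fun
    print("lever",ang(-120,105,[(W,fw(117,260)),(S,f(181,114)),(D,f(388,199))]))
    print("ptr",ang(-94,76,[(W,fw(217,321)),(S,f(222,152)),(D,f(353,218))]))
    for n,q in dict(knob0=(-120,74.2,109.2),p1=(32,50,60),p2=(32,0,60),p3=(32,-50,60),eL=(-40,55,100),eR=(-40,-55,100)).items(): print(n,X(p,q))
E
python3 fit.py
```

```text
[0.5447 0.1679 0.0132] 0.7543307334080733
[[-0.8033 -1.1354]
 [-0.0339  0.4463]
 [ 0.538  -0.2526]
 [ 0.3924  0.0543]
 [ 0.2488 -0.1524]
 [-2.6858  2.4999]
 [-1.6097  1.6922]
 [-0.6077 -0.5118]
 [ 0.4099  0.8059]
 [-2.5649  2.852 ]
 [ 0.2235  0.734 ]
 [-1.3724 -1.5652]]
lever (array([0.6584]), array([ 0.2854, -0.1392, -0.4765,  0.8981, -1.3602, -0.6152]))
ptr (array([0.8924]), array([ 0.8568,  0.0741,  0.2417, -0.1428, -1.1139,  1.0361]))
knob0 [0.4237 0.2405 0.1092]
p1 [0.576  0.2183 0.06  ]
p2 [0.5767 0.1683 0.06  ]
p3 [0.5773 0.1184 0.06  ]
eL [0.504  0.2224 0.1   ]
eR [0.5054 0.1124 0.1   ]
```

Request:
move_arm --series '[{"xyz": [0.1, -0.155, 0], "angular": [0, 0, 0], "jaw": -1}, {"xyz": [0.1, -0.312, 0.1], "angular": [0, 0, 0], "jaw": -1}, {"xyz": [0.1, -0.312, 0.25], "angular": [0, 0, 0], "jaw": -1}, {"xyz": [0.1, -0.312, 0.4], "angular": [0, 0, 0], "jaw": -1}, {"xyz": [0.1, -0.312, 0.5], "angular": [0, 0, 0], "jaw": -1}, {"xyz": [0.1, -0.312, 0.59], "angular": [0, 0, 0], "jaw": -1}, {"xyz": [0.1, -0.312, 0.59], "angular": [0, 0, 0], "jaw": -1}, {"xyz": [0.1, -0.312, 0.59], "angular": [0, 0, 0], "jaw": -1}]'

```text
time: 2.2
ee_pos: [0.4242, 0.14, 0.123]
tcp_rot: [[0.0, 1.0, 0.001], [1.0, -0.0, 0.0], [0.0, 0.001, -1.0]]
wrist_force: [-0.1, 0.3, -1.1]
opening: 0.0004
grip_force: 0.0
```

Run:
```python
from h import *
im,c=shot('scene'); im2,_=shot('side'); print(get_obs()['ee_pos'])
a=cv2.resize(im[130:260,240:370],None,fx=3,fy=3,interpolation=2);b=cv2.resize(im2[160:290,270:400],None,fx=3,fy=3,interpolation=2)
cv2.imwrite('pics/c2.png',np.hstack([a,b])[:,:,::-1])
```

```text
[0.42442374 0.14020648 0.12347888]
```

View pics/c2.png

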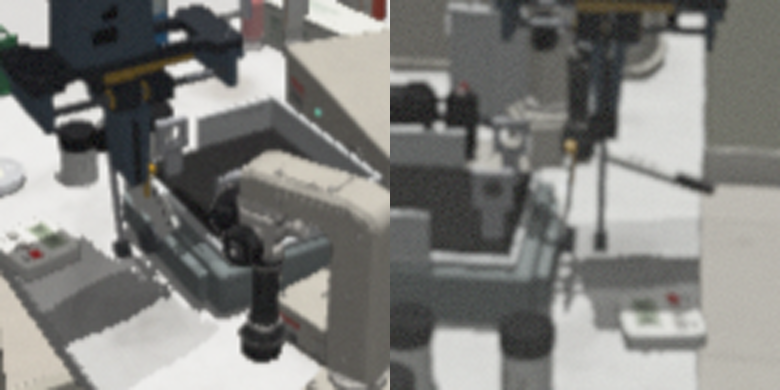

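The closed fingers are right beside the knob on its right side, clear of the brass tab. Now I push left.

Request:
move_arm --series '[{"xyz": [0.04, 0, 0.005], "angular": [0, 0, 0], "jaw": -1}, {"xyz": [0.08, 0, 0.015], "angular": [0, 0, 0], "jaw": -1}, {"xyz": [0.115, 0, 0.025], "angular": [0, 0, 0], "jaw": -1}, {"xyz": [0.145, 0, 0.035], "angular": [0, 0, 0], "jaw": -1}, {"xyz": [0.165, 0, 0.04], "angular": [0, 0, 0], "jaw": -1}, {"xyz": [0.178, 0, 0.045], "angular": [0, 0, 0], "jaw": -1}, {"xyz": [0.183, 0, 0.045], "angular": [0, 0, 0], "jaw": -1}, {"xyz": [0.183, 0, 0.045], "angular": [0, 0, 0], "jaw": -1}]'

```text
time: 3.3
ee_pos: [0.4228, 0.2128, 0.1037]
tcp_rot: [[0.0, 1.0, -0.001], [1.0, -0.0, -0.001], [-0.001, -0.001, -1.0]]
wrist_force: [-0.6, -3.7, -2.6]
opening: 0.0005
grip_force: 2.0
```

Request:
move_arm --series '[{"xyz": [0.003, 0, 0], "angular": [0, 0, 0], "jaw": -1}, {"xyz": [0.005, 0, 0], "angular": [0, 0, 0], "jaw": -1}, {"xyz": [0.005, 0, 0], "angular": [0, 0, 0], "jaw": -1}]'

```text
time: 3.68
ee_pos: [0.4228, 0.2135, 0.1036]
tcp_rot: [[-0.001, 1.0, -0.001], [1.0, 0.001, -0.003], [-0.003, -0.001, -1.0]]
wrist_force: [3.0, -20.7, -1.7]
opening: 0.0004
grip_force: 10.8
```

Request:
move_arm --series '[{"xyz": [-0.05, 0, 0], "angular": [0, 0, 0], "jaw": -1}, {"xyz": [-0.05, 0, -0.15], "angular": [0, 0, 0], "jaw": -1}, {"xyz": [-0.05, 0.0, -0.3], "angular": [0, 0, 0], "jaw": 0.45}, {"xyz": [0.1, 0.1, -0.37], "angular": [0, 0, 0], "jaw": 0.45}, {"xyz": [0.25, 0.2, -0.37], "angular": [0, 0, 0], "jaw": 0.45}, {"xyz": [0.29, 0.25, -0.37], "angular": [0, 0, 0], "jaw": 0.45}, {"xyz": [0.29, 0.25, -0.37], "angular": [0, 0, 0], "jaw": 0.45}, {"xyz": [0.29, 0.25, -0.37], "angular": [0, 0, 0], "jaw": 0.45}]'

```text
time: 4.68
ee_pos: [0.5228, 0.3309, 0.2517]
tcp_rot: [[0.0, 1.0, -0.001], [1.0, -0.0, -0.0], [-0.0, -0.001, -1.0]]
wrist_force: [1.4, -0.6, -1.1]
opening: 0.0576
grip_force: 0.0
```

Run:
```python
from h import *
np.set_printoptions(precision=4,suppress=True)
im,c=shot('wrist','w3'); o=get_obs(); print(o['ee_pos'],o['opening'])
S=cam('scene');D=cam('side')
f=lambda u,v:(220+u/3.2,140+v/3.2)
print(tri((S,*f(303,188)),(D,*f(325,98))), tri((S,*f(320,228)),(D,*f(390,100))))
for n,p in dict(A=(.546,.348,.056),B=(.462,.350,.056),C=(.545,.434,.056)).items(): print(n,proj(c,p))
```

```text
[0.5227 0.3306 0.2518] 0.06166472374800265
[0.4692 0.0292 0.1564] [ 0.4353 -0.0259  0.1514]
A [344.4281 162.7591]
B [264.9365 160.822 ]
C [344.9634  76.6015]
```

View pics/w3.png

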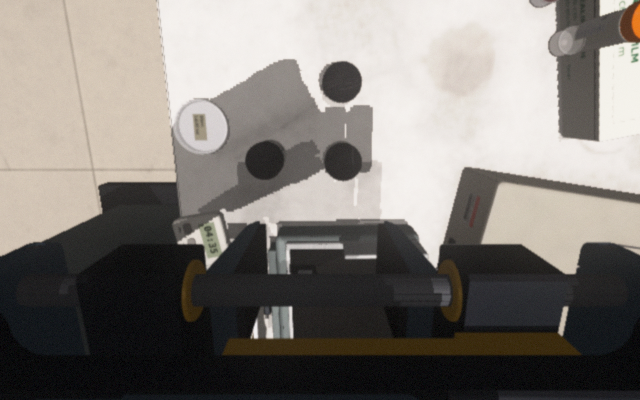

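Wrist: lids at (341,80), (342,160) and (265,159), as predicted within 3–4 mm. I'll grasp the (342,160) pot.

Request:
move_arm --series '[{"xyz": [0.048, 0.053, 0.15], "angular": [0, 0, 0], "jaw": 0.45}, {"xyz": [0.048, 0.053, 0.3], "angular": [0, 0, 0], "jaw": 0.45}, {"xyz": [0.048, 0.053, 0.42], "angular": [0, 0, 0], "jaw": 0.45}, {"xyz": [0.048, 0.053, 0.52], "angular": [0, 0, 0], "jaw": 0.45}, {"xyz": [0.048, 0.053, 0.587], "angular": [0, 0, 0], "jaw": 0.45}, {"xyz": [0.048, 0.053, 0.587], "angular": [0, 0, 0], "jaw": 0.45}, {"xyz": [0.048, 0.053, 0.587], "angular": [0, 0, 0], "jaw": -1}, {"xyz": [0.048, 0.053, 0.587], "angular": [0, 0, 0], "jaw": -1}, {"xyz": [0.048, 0.053, 0.587], "angular": [0, 0, 0], "jaw": -1}, {"xyz": [0.048, 0.053, 0.587], "angular": [0, 0, 0], "jaw": -1}]' --squeeze 20

```text
time: 5.98
ee_pos: [0.545, 0.3508, 0.0182]
tcp_rot: [[0.0, 1.0, 0.001], [1.0, -0.0, 0.001], [0.001, 0.001, -1.0]]
wrist_force: [-1.2, -1.3, 8.2]
opening: 0.0393
grip_force: 20.0
```

Request:
move_arm --series '[{"xyz": [0, 0, -0.13], "angular": [0, 0, 0], "jaw": -1}, {"xyz": [0, 0, -0.27], "angular": [0, 0, 0], "jaw": -1}, {"xyz": [-0.1, 0.02, -0.36], "angular": [0, 0, 0], "jaw": -1}, {"xyz": [-0.22, 0.04, -0.36], "angular": [0, 0, 0], "jaw": -1}, {"xyz": [-0.34, 0.06, -0.36], "angular": [0, 0, 0], "jaw": -1}, {"xyz": [-0.46, 0.08, -0.36], "angular": [0, 0, 0], "jaw": -1}, {"xyz": [-0.54, 0.08, -0.36], "angular": [0, 0, 0], "jaw": -1}, {"xyz": [-0.581, 0.08, -0.36], "angular": [0, 0, 0], "jaw": -1}, {"xyz": [-0.581, 0.08, -0.36], "angular": [0, 0, 0], "jaw": -1}, {"xyz": [-0.581, 0.08, -0.26], "angular": [0, 0, 0], "jaw": -1}, {"xyz": [-0.581, 0.08, -0.18], "angular": [0, 0, 0], "jaw": -1}, {"xyz": [-0.581, 0.08, -0.17], "angular": [0, 0, 0], "jaw": -1}]'

```text
time: 7.48
ee_pos: [0.5751, 0.1189, 0.0834]
tcp_rot: [[-0.001, 1.0, -0.003], [1.0, 0.001, -0.0], [-0.0, -0.003, -1.0]]
wrist_force: [-0.5, 0.3, -1.1]
opening: 0.0398
grip_force: 20.0
```

Request:
move_arm --series '[{"xyz": [0, 0, 0.008], "angular": [0, 0, 0], "jaw": -1}, {"xyz": [0, 0, 0.015], "angular": [0, 0, 0], "jaw": -1}, {"xyz": [0, 0, 0.017], "angular": [0, 0, 0], "jaw": -1}, {"xyz": [0, 0, 0.017], "angular": [0, 0, 0], "jaw": -1}]'

```text
time: 7.98
ee_pos: [0.5767, 0.118, 0.0788]
tcp_rot: [[0.0, 1.0, 0.001], [1.0, -0.0, 0.0], [0.0, 0.001, -1.0]]
wrist_force: [0.3, -0.0, -0.7]
opening: 0.0394
grip_force: 20.0
```

Request:
move_arm --series '[{"xyz": [0, 0, 0.003], "angular": [0, 0, 0], "jaw": 0.3}, {"xyz": [0, 0, 0.003], "angular": [0, 0, 0], "jaw": 0.3}, {"xyz": [0, 0, 0.003], "angular": [0, 0, 0], "jaw": 0.3}, {"xyz": [0, 0, -0.08], "angular": [0, 0, 0], "jaw": 0.45}, {"xyz": [0, 0, -0.2], "angular": [0, 0, 0], "jaw": 0.45}, {"xyz": [0.05, 0, -0.35], "angular": [0, 0, 0], "jaw": 0.45}, {"xyz": [0.2, -0.1, -0.43], "angular": [0, 0, 0], "jaw": 0.45}, {"xyz": [0.35, -0.192, -0.43], "angular": [0, 0, 0], "jaw": 0.45}, {"xyz": [0.5, -0.192, -0.43], "angular": [0, 0, 0], "jaw": 0.45}, {"xyz": [0.54, -0.192, -0.43], "angular": [0, 0, 0], "jaw": 0.45}, {"xyz": [0.54, -0.192, -0.43], "angular": [0, 0, 0], "jaw": 0.45}]'

```text
time: 9.35
ee_pos: [0.4991, 0.3359, 0.2504]
tcp_rot: [[-0.003, 1.0, 0.0], [1.0, 0.003, 0.0], [0.0, 0.0, -1.0]]
wrist_force: [-0.4, 0.5, -0.8]
opening: 0.066
grip_force: 0.0
```

```bash
cat > pots.py <<'E'
from h import *
np.set_printoptions(precision=4,suppress=True)
im,c=shot('wrist'); o=get_obs(); print(o['ee_pos'],o['opening'])
g=(im.max(2)<50).astype('uint8'); g[215:]=0
n,l,s,cc=cv2.connectedComponentsWithStats(g)
for i in range(1,n):
    if s[i,4]>400: print(s[i],cc[i],atz(c,*cc[i],.056))
E
python3 pots.py
```

```text
[0.4993 0.3347 0.2502] 0.06603785769478943
[ 268  146   37   38 1065] [286.0986 164.7502] [0.4608 0.3511 0.056 ]
[ 108  184   89   31 2091] [148.1659 200.7064] [0.3103 0.3113 0.056 ]
```

Request:
move_arm --series '[{"xyz": [0.041, -0.096, 0.15], "angular": [0, 0, 0], "jaw": 0.45}, {"xyz": [0.041, -0.096, 0.3], "angular": [0, 0, 0], "jaw": 0.45}, {"xyz": [0.041, -0.096, 0.42], "angular": [0, 0, 0], "jaw": 0.45}, {"xyz": [0.041, -0.096, 0.52], "angular": [0, 0, 0], "jaw": 0.45}, {"xyz": [0.041, -0.096, 0.583], "angular": [0, 0, 0], "jaw": 0.45}, {"xyz": [0.041, -0.096, 0.583], "angular": [0, 0, 0], "jaw": 0.45}, {"xyz": [0.041, -0.096, 0.583], "angular": [0, 0, 0], "jaw": -1}, {"xyz": [0.041, -0.096, 0.583], "angular": [0, 0, 0], "jaw": -1}, {"xyz": [0.041, -0.096, 0.583], "angular": [0, 0, 0], "jaw": -1}, {"xyz": [0.041, -0.096, 0.583], "angular": [0, 0, 0], "jaw": -1}]' --squeeze 20

```text
time: 10.65
ee_pos: [0.4617, 0.3507, 0.018]
tcp_rot: [[-0.0, 1.0, 0.001], [1.0, 0.0, 0.001], [0.001, 0.001, -1.0]]
wrist_force: [-1.4, -1.2, 8.5]
opening: 0.0396
grip_force: 20.0
```

Request:
move_arm --series '[{"xyz": [0, 0, -0.13], "angular": [0, 0, 0], "jaw": -1}, {"xyz": [0, 0, -0.27], "angular": [0, 0, 0], "jaw": -1}, {"xyz": [-0.08, 0.06, -0.36], "angular": [0, 0, 0], "jaw": -1}, {"xyz": [-0.17, 0.13, -0.36], "angular": [0, 0, 0], "jaw": -1}, {"xyz": [-0.27, 0.2, -0.36], "angular": [0, 0, 0], "jaw": -1}, {"xyz": [-0.37, 0.26, -0.36], "angular": [0, 0, 0], "jaw": -1}, {"xyz": [-0.44, 0.287, -0.36], "angular": [0, 0, 0], "jaw": -1}, {"xyz": [-0.456, 0.287, -0.36], "angular": [0, 0, 0], "jaw": -1}, {"xyz": [-0.456, 0.287, -0.36], "angular": [0, 0, 0], "jaw": -1}, {"xyz": [-0.456, 0.287, -0.26], "angular": [0, 0, 0], "jaw": -1}, {"xyz": [-0.456, 0.287, -0.18], "angular": [0, 0, 0], "jaw": -1}, {"xyz": [-0.456, 0.287, -0.162], "angular": [0, 0, 0], "jaw": -1}]'

```text
time: 12.15
ee_pos: [0.5744, 0.1687, 0.0803]
tcp_rot: [[-0.001, 1.0, -0.003], [1.0, 0.001, -0.001], [-0.001, -0.003, -1.0]]
wrist_force: [0.8, 0.5, -0.7]
opening: 0.0395
grip_force: 20.0
```

Request:
move_arm --series '[{"xyz": [0, 0, 0.006], "angular": [0, 0, 0], "jaw": -1}, {"xyz": [0, 0, 0.01], "angular": [0, 0, 0], "jaw": -1}, {"xyz": [0, 0, 0.01], "angular": [0, 0, 0], "jaw": -1}]'

```text
time: 12.52
ee_pos: [0.5765, 0.1682, 0.0788]
tcp_rot: [[-0.0, 1.0, 0.001], [1.0, 0.0, 0.0], [0.0, 0.001, -1.0]]
wrist_force: [-0.1, -0.3, -0.8]
opening: 0.0393
grip_force: 20.0
```

Request:
move_arm --series '[{"xyz": [0, 0, 0.003], "angular": [0, 0, 0], "jaw": 0.3}, {"xyz": [0, 0, 0.003], "angular": [0, 0, 0], "jaw": 0.3}, {"xyz": [0, 0, 0.003], "angular": [0, 0, 0], "jaw": 0.3}, {"xyz": [0, 0, -0.08], "angular": [0, 0, 0], "jaw": 0.45}, {"xyz": [0, 0, -0.2], "angular": [0, 0, 0], "jaw": 0.45}, {"xyz": [0.05, 0, -0.35], "angular": [0, 0, 0], "jaw": 0.45}, {"xyz": [0.2, -0.1, -0.43], "angular": [0, 0, 0], "jaw": 0.45}, {"xyz": [0.35, -0.1, -0.43], "angular": [0, 0, 0], "jaw": 0.45}, {"xyz": [0.5, -0.1, -0.43], "angular": [0, 0, 0], "jaw": 0.45}, {"xyz": [0.56, -0.1, -0.43], "angular": [0, 0, 0], "jaw": 0.45}, {"xyz": [0.56, -0.1, -0.43], "angular": [0, 0, 0], "jaw": 0.45}]'

```text
time: 13.9
ee_pos: [0.5356, 0.3939, 0.2498]
tcp_rot: [[-0.002, 1.0, -0.0], [1.0, 0.002, 0.0], [0.0, -0.0, -1.0]]
wrist_force: [-0.4, -0.5, 0.1]
opening: 0.0664
grip_force: 0.0
```

```bash
sed -i 's/<50/<75/; s/>400/>300/' pots.py; python3 pots.py
```

```text
[0.5357 0.3926 0.2497] 0.0662008535290078
[209   0  62  31 914] [242.3249  18.2352] [0.459 0.549 0.056]
[368   0  91  27 932] [403.9388  11.5848] [0.612  0.5552 0.056 ]
[ 540   19   55  179 2219] [567.3957  89.4299] [0.7796 0.4856 0.056 ]
[ 309  126   39   40 1189] [328.2876 145.2246] [0.5416 0.4297 0.056 ]
[622 184  18  31 310] [631.0871 200.1387] [0.87   0.3717 0.056 ]
[ 98 202  71  13 900] [133.39   208.0989] [0.3298 0.3611 0.056 ]
```

Request:
move_arm --series '[{"xyz": [0.093, 0.015, 0.15], "angular": [0, 0, 0], "jaw": 0.45}, {"xyz": [0.093, 0.015, 0.3], "angular": [0, 0, 0], "jaw": 0.45}, {"xyz": [0.093, 0.015, 0.42], "angular": [0, 0, 0], "jaw": 0.45}, {"xyz": [0.093, 0.015, 0.52], "angular": [0, 0, 0], "jaw": 0.45}, {"xyz": [0.093, 0.015, 0.582], "angular": [0, 0, 0], "jaw": 0.45}, {"xyz": [0.093, 0.015, 0.582], "angular": [0, 0, 0], "jaw": 0.45}, {"xyz": [0.093, 0.015, 0.582], "angular": [0, 0, 0], "jaw": -1}, {"xyz": [0.093, 0.015, 0.582], "angular": [0, 0, 0], "jaw": -1}, {"xyz": [0.093, 0.015, 0.582], "angular": [0, 0, 0], "jaw": -1}, {"xyz": [0.093, 0.015, 0.582], "angular": [0, 0, 0], "jaw": -1}]' --squeeze 20

```text
time: 15.2
ee_pos: [0.5426, 0.4297, 0.0183]
tcp_rot: [[-0.0, 1.0, 0.001], [1.0, 0.0, 0.001], [0.001, 0.001, -1.0]]
wrist_force: [-0.6, -0.9, 7.0]
opening: 0.0397
grip_force: 20.0
```

Request:
move_arm --series '[{"xyz": [0, 0, -0.13], "angular": [0, 0, 0], "jaw": -1}, {"xyz": [0, 0, -0.27], "angular": [0, 0, 0], "jaw": -1}, {"xyz": [-0.1, 0.02, -0.36], "angular": [0, 0, 0], "jaw": -1}, {"xyz": [-0.2, 0.04, -0.36], "angular": [0, 0, 0], "jaw": -1}, {"xyz": [-0.32, 0.06, -0.36], "angular": [0, 0, 0], "jaw": -1}, {"xyz": [-0.44, 0.085, -0.36], "angular": [0, 0, 0], "jaw": -1}, {"xyz": [-0.51, 0.085, -0.36], "angular": [0, 0, 0], "jaw": -1}, {"xyz": [-0.528, 0.085, -0.36], "angular": [0, 0, 0], "jaw": -1}, {"xyz": [-0.528, 0.085, -0.36], "angular": [0, 0, 0], "jaw": -1}, {"xyz": [-0.528, 0.085, -0.26], "angular": [0, 0, 0], "jaw": -1}, {"xyz": [-0.528, 0.085, -0.18], "angular": [0, 0, 0], "jaw": -1}, {"xyz": [-0.528, 0.085, -0.162], "angular": [0, 0, 0], "jaw": -1}]'

```text
time: 16.7
ee_pos: [0.5748, 0.2187, 0.0802]
tcp_rot: [[-0.001, 1.0, -0.003], [1.0, 0.001, -0.001], [-0.001, -0.003, -1.0]]
wrist_force: [0.3, 0.4, -0.1]
opening: 0.0394
grip_force: 20.0
```

Request:
move_arm --series '[{"xyz": [0, 0, 0.006], "angular": [0, 0, 0], "jaw": -1}, {"xyz": [0, 0, 0.01], "angular": [0, 0, 0], "jaw": -1}, {"xyz": [0, 0, 0.01], "angular": [0, 0, 0], "jaw": -1}]'

```text
time: 17.08
ee_pos: [0.5765, 0.2182, 0.0788]
tcp_rot: [[-0.0, 1.0, 0.001], [1.0, 0.0, 0.0], [0.0, 0.001, -1.0]]
wrist_force: [-0.4, -0.6, -0.2]
opening: 0.0395
grip_force: 20.0
```

Request:
move_arm --series '[{"xyz": [0, 0, 0.003], "angular": [0, 0, 0], "jaw": 0.3}, {"xyz": [0, 0, 0.003], "angular": [0, 0, 0], "jaw": 0.3}, {"xyz": [0, 0, 0.003], "angular": [0, 0, 0], "jaw": 0.3}, {"xyz": [0, 0, -0.08], "angular": [0, 0, 0], "jaw": 0.45}, {"xyz": [0, 0, -0.2], "angular": [0, 0, 0], "jaw": 0.45}, {"xyz": [0, 0, -0.35], "angular": [0, 0, 0], "jaw": 0.45}, {"xyz": [0, 0, -0.5], "angular": [0, 0, 0], "jaw": 0.45}, {"xyz": [-0.1, -0.06, -0.65], "angular": [0, 0, 0], "jaw": 0}, {"xyz": [-0.25, -0.06, -0.7], "angular": [0, 0, 0], "jaw": 0}, {"xyz": [-0.25, -0.06, -0.7], "angular": [0, 0, 0], "jaw": 0}, {"xyz": [-0.25, -0.06, -0.7], "angular": [0, 0, 0], "jaw": 0}]'

```text
time: 18.45
ee_pos: [0.552, 0.1177, 0.3579]
tcp_rot: [[0.001, 1.0, 0.0], [1.0, -0.001, 0.0], [0.0, 0.0, -1.0]]
wrist_force: [-0.2, -0.0, 0.9]
opening: 0.0459
grip_force: 0.0
```

Run:
```python
from h import *
np.set_printoptions(precision=4,suppress=True)
im,c=shot('wrist','w4'); print(get_obs()['ee_pos'])
np.save('w4c.npy',np.array([*c[0],*c[1],*c[2].ravel()]))
S=cam('scene');D=cam('side')
print(tri((S,422,150),(D,375,47)), tri((S,468,172),(D,352,58)))
print("base",atz(S,400,385,0),atz(S,440,250,.12),atz(D,357,182,0),atz(D,220,180,0))
a=im[10:210,170:420]; cv2.imwrite('pics/w4c.png',cv2.resize(a,None,fx=2.6,fy=2.6,interpolation=2)[:,:,::-1])
```

```text
[0.5519 0.1183 0.3572]
[ 0.3642 -0.3797  0.4647] [ 0.4348 -0.3893  0.4261]
base [ 0.4037 -0.3652  0.    ] [ 0.6006 -0.2244  0.12  ] [ 0.4022 -0.4061  0.    ] [ 0.8912 -0.3496  0.    ]
```

View pics/w4c.png

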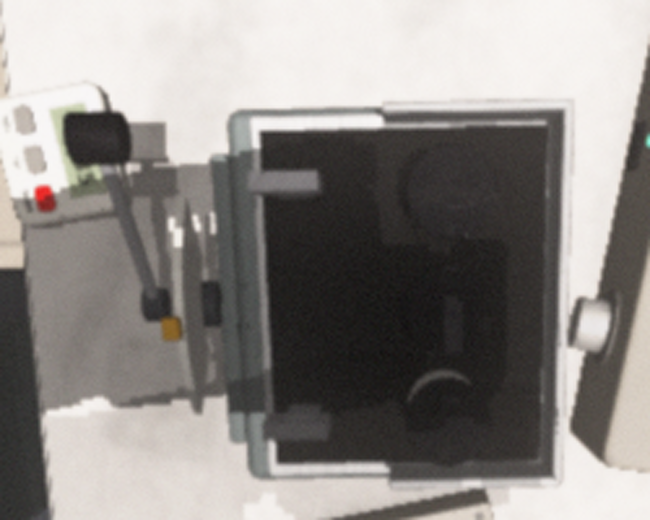

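Lever rests at the left stop (knob (97,138) in the crop). Pots are on the mat with lids at (455,190) and (440,400), the middle one faint near (450,290). Next I look at the hook stand from above.

Request:
move_arm --series '[{"xyz": [-0.1, 0, -0.1], "angular": [0, 0, 0], "jaw": 0}, {"xyz": [-0.2, -0.1, -0.107], "angular": [0, 0, 0], "jaw": 0}, {"xyz": [-0.35, -0.18, -0.107], "angular": [0, 0, 0], "jaw": 0}, {"xyz": [-0.47, -0.18, -0.107], "angular": [0, 0, 0], "jaw": 0}, {"xyz": [-0.495, -0.18, -0.107], "angular": [0, 0, 0], "jaw": 0}, {"xyz": [-0.495, -0.18, -0.107], "angular": [0, 0, 0], "jaw": 0}, {"xyz": [-0.495, -0.18, -0.107], "angular": [0, 0, 0], "jaw": 0}]'

```text
time: 19.38
ee_pos: [0.4803, -0.0788, 0.4002]
tcp_rot: [[-0.001, 1.0, -0.001], [1.0, 0.001, 0.0], [0.0, -0.001, -1.0]]
wrist_force: [-0.1, 0.2, -1.0]
opening: 0.0453
grip_force: 0.0
```

Run:
```python
from h import *
im,c=shot('wrist'); print(get_obs()['ee_pos'])
np.save('w5c.npy',np.array([*c[0],*c[1],*c[2].ravel()]))
a=im[20:240,170:450]; cv2.imwrite('pics/w5c.png',cv2.resize(a,None,fx=2.6,fy=2.6,interpolation=2)[:,:,::-1])
```

```text
[ 0.48028623 -0.07877211  0.40035335]
```

View pics/w5c.png

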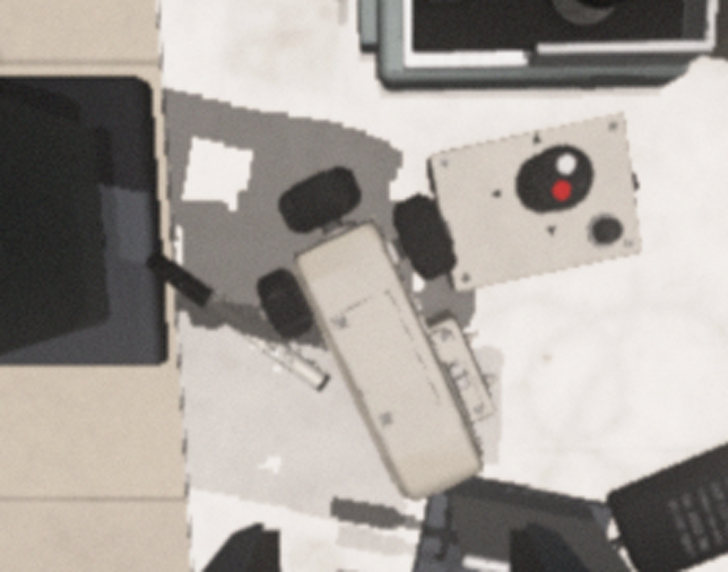

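The micromanipulator-like beam runs from (340,235) to (440,490), with its lower-right end near the hook stand. The stand itself is mostly hidden by the gripper at the bottom edge.

Run:
```python
from h import *
np.set_printoptions(precision=4,suppress=True)
a=np.load('w5c.npy'); W=(a[:4],a[4:7],a[7:].reshape(3,3)); f=lambda u,v:(170+u/2.6,20+v/2.6)
for n,p,z in [("beam",(405,497),.215),("beam",(480,465),.215),("beam",(300,255),.215),("beam",(378,222),.215),("eyep",(275,300),.15),("black",(340,200),.2),("stand",(430,500),.0),("stand",(560,480),.126),("blackR",(610,495),.3),("blackR",(640,572),.3),("blackR",(728,447),.3)]: print(n,atz(W,*f(*p),z))
```

```text
beam [ 0.4837 -0.1118  0.215 ]
beam [ 0.5141 -0.0982  0.215 ]
beam [ 0.4431 -0.0154  0.215 ]
beam [ 0.4729 -0.0032  0.215 ]
eyep [ 0.4245 -0.0371  0.15  ]
black [0.4578 0.0052 0.2   ]
stand [ 0.503  -0.1775  0.    ]
stand [ 0.5639 -0.1289  0.126 ]
blackR [ 0.5466 -0.0858  0.3   ]
blackR [ 0.5578 -0.1114  0.3   ]
blackR [ 0.5818 -0.0703  0.3   ]
```

Request:
move_arm --series '[{"xyz": [-0.05, 0, 0], "angular": [0, 0, -0.08], "jaw": 0}, {"xyz": [-0.1, 0, 0], "angular": [0, 0, -0.16], "jaw": 0}, {"xyz": [-0.15, 0, 0], "angular": [0, 0, -0.24], "jaw": 0}, {"xyz": [-0.2, 0, 0], "angular": [0, 0, -0.32], "jaw": 0}, {"xyz": [-0.25, -0.02, 0.05], "angular": [0, 0, -0.4], "jaw": 0}, {"xyz": [-0.29, -0.02, 0.1], "angular": [0, 0, -0.48], "jaw": 0}, {"xyz": [-0.29, -0.02, 0.15], "angular": [0, 0, -0.56], "jaw": 0}, {"xyz": [-0.29, -0.02, 0.2], "angular": [0, 0, -0.625], "jaw": 0}, {"xyz": [-0.29, -0.02, 0.25], "angular": [0, 0, -0.625], "jaw": 0}, {"xyz": [-0.29, -0.02, 0.25], "angular": [0, 0, -0.625], "jaw": 0}, {"xyz": [-0.29, -0.02, 0.25], "angular": [0, 0, -0.625], "jaw": 0}]'

```text
time: 20.8
ee_pos: [0.4726, -0.1956, 0.3015]
tcp_rot: [[-0.966, 0.258, 0.001], [0.258, 0.966, -0.0], [-0.001, -0.0, -1.0]]
wrist_force: [0.1, -1.0, -0.9]
opening: 0.0457
grip_force: 0.0
```

Run:
```python
from h import *
np.set_printoptions(precision=4,suppress=True)
im,c=shot('wrist'); o=get_obs();print(o['ee_pos'],o['q']);print(proj(c,(.471,-.195,.11)))
np.save('w6c.npy',np.array([*c[0],*c[1],*c[2].ravel()]))
im2,_=shot('scene'); cv2.imwrite('pics/w6.png',im[:,:,::-1])
cv2.imwrite('pics/w6b.png',np.vstack([cv2.resize(im[:260,120:520],None,fx=1.5,fy=1.5,interpolation=2),cv2.resize(im2[200:320,300:500],None,fx=3,fy=3,interpolation=2)[:205]])[:,:,::-1])
```

```text
[ 0.4726 -0.1958  0.3017] [-0.4384 -0.0291  2.0466  0.      1.1229 -1.7479]
[322.7406 179.3439]
```

View pics/w6b.png

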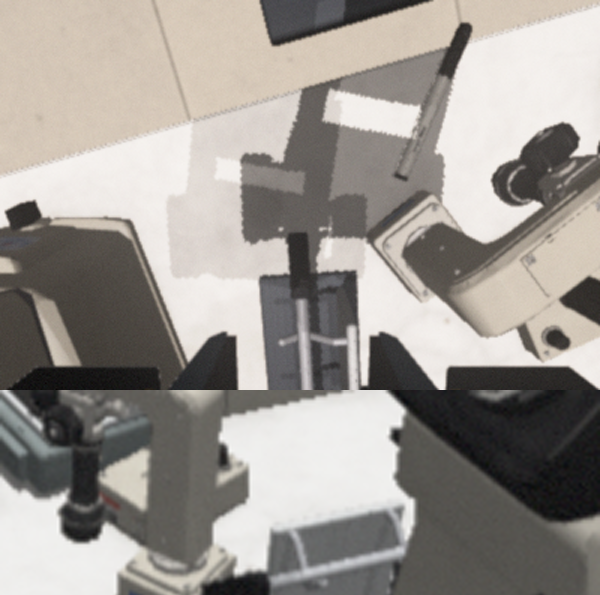

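Handle at about (319,177) px in the full wrist image, within 3 mm of prediction. The rod runs straight down to about (325,259), and the beam's near corner is at (443,222).

Run:
```python
from h import *
np.set_printoptions(precision=4,suppress=True)
a=np.load('w6c.npy'); W=(a[:4],a[4:7],a[7:].reshape(3,3)); f=lambda u,v:(120+u/1.5,v/1.5)
o=get_obs();R=o['tcp_rot'];t=o['ee_pos']
for n,p,z in [("hend",(298.5,235),.119),("hroot",(303,297),.119),("hc",(299.5,265),.119),("rod",(309,388),.1145),("beam",(485,335),.215),("beam",(450,290),.2),("beam",(540,300),.215),("base",(370,240),.035),("base",(430,300),.035),("micr",(133,225),.3),("micr",(190,365),.2)]:
    P=atz(W,*f(*p),z); print(n,P,"tool",(R.T@(P-t)))
```

```text
hend [ 0.4456 -0.1922  0.119 ] tool [ 0.0272 -0.0033  0.1827]
hroot [ 0.4883 -0.2004  0.119 ] tool [-0.0161 -0.0002  0.1827]
hc [ 0.4657 -0.1969  0.119 ] tool [ 0.0066 -0.0027  0.1827]
rod [ 0.5579 -0.2143  0.1145] tool [-0.087   0.0043  0.1873]
beam [ 0.5083 -0.1082  0.215 ] tool [-0.0118  0.094   0.0867]
beam [ 0.4847 -0.118   0.2   ] tool [0.0086 0.0784 0.1017]
beam [ 0.497 -0.078  0.215] tool [0.007  0.1202 0.0867]
base [ 0.4759 -0.1388  0.035 ] tool [0.0119 0.0561 0.2667]
base [ 0.5401 -0.1003  0.035 ] tool [-0.0402  0.1099  0.2667]
micr [ 0.4054 -0.2362  0.3   ] tool [ 0.0545 -0.0563  0.0016]
micr [ 0.4897 -0.2661  0.2   ] tool [-0.0346 -0.0633  0.1017]
```

```bash
cat > plan.py <<'E'
from h import *
from scipy.spatial.transform import Rotation as Ro
def plan(R,grasp,off=.019,o=None):
    o=o or get_obs(); R0=o['tcp_rot']; tcp=np.array(grasp)+R[:,2]*off
    d=R0.T@(tcp-o['ee_pos']); w=Ro.from_matrix(R0.T@R).as_rotvec()
    print("tcp",tcp.round(4),"xyz",(d/.4).round(4),"ang",(np.degrees(w)/120).round(4))
def tool(h,tilt):  # h: tool x dir (handle end), tilt back deg towards +x
    h=np.array([*h,0.]);h/=np.linalg.norm(h);z=np.array([0,0,-1.]);R=np.stack([h,np.cross(z,h),z],1)
    return R@Ro.from_euler('y',-tilt,degrees=True).as_matrix()
H=(-.981,.193)
E
python3 -c "
from plan import *
R=tool(H,45);print(R.round(2))
plan(R,(.459,-.1945,.27));plan(R,(.459,-.1945,.11))"
```

```text
[[-0.69  0.19  0.69]
 [ 0.14  0.98 -0.14]
 [-0.71  0.   -0.71]]
tcp [ 0.4722 -0.1971  0.2566] xyz [ 0.0003 -0.003   0.1128] ang [-0.0127 -0.3742 -0.0304]
tcp [ 0.4722 -0.1971  0.0966] xyz [ 0.0008 -0.0029  0.5128] ang [-0.0127 -0.3742 -0.0304]
```

Request:
move_arm --series '[{"xyz": [0, -0.003, 0], "angular": [-0.003, -0.08, -0.01], "jaw": 0}, {"xyz": [0, -0.003, 0], "angular": [-0.006, -0.16, -0.02], "jaw": 0}, {"xyz": [0, -0.003, 0], "angular": [-0.009, -0.24, -0.03], "jaw": 0}, {"xyz": [0, -0.003, 0.03], "angular": [-0.012, -0.32, -0.03], "jaw": 0}, {"xyz": [0, -0.003, 0.07], "angular": [-0.0127, -0.374, -0.03], "jaw": 0}, {"xyz": [0, -0.003, 0.11], "angular": [-0.0127, -0.374, -0.03], "jaw": 0}, {"xyz": [0, -0.003, 0.11], "angular": [-0.0127, -0.374, -0.03], "jaw": 0}, {"xyz": [0, -0.003, 0.11], "angular": [-0.0127, -0.374, -0.03], "jaw": 0}, {"xyz": [0, -0.003, 0.11], "angular": [-0.0127, -0.374, -0.03], "jaw": 0}]'

```text
time: 22.02
ee_pos: [0.4725, -0.1975, 0.2582]
tcp_rot: [[-0.694, 0.194, 0.693], [0.137, 0.981, -0.137], [-0.707, -0.0, -0.707]]
wrist_force: [-0.3, 0.0, 0.8]
opening: 0.0457
grip_force: 0.0
```

```bash
python3 -c "
from plan import *
o=get_obs();print(o['q'].round(3));R=tool(H,45)
plan(R,(.459,-.1945,.27));plan(R,(.459,-.1945,.11));plan(o['tcp_rot'],(.459,-.1945,.11))"
```

```text
[-0.583 -0.22   2.461  1.063  0.311 -2.894]
tcp [ 0.4722 -0.1971  0.2566] xyz [0.0036 0.0009 0.0021] ang [-0.0003 -0.0002 -0.0002]
tcp [ 0.4722 -0.1971  0.0966] xyz [0.2863 0.0009 0.2851] ang [-0.0003 -0.0002 -0.0002]
tcp [ 0.4722 -0.1971  0.0966] xyz [0.2863 0.0009 0.2851] ang [0. 0. 0.]
```

```bash
cat >> plan.py <<'E'
def lean(h,a): return tool(h,0)@Ro.from_euler('x',-a,degrees=True).as_matrix()
E
python3 -c "
from plan import *
R=lean(H,14);print(R.round(3))
plan(R,(.465,-.1955,.27))"
```

```text
[[-0.981  0.187  0.047]
 [ 0.193  0.952  0.237]
 [ 0.     0.242 -0.97 ]]
tcp [ 0.4659 -0.191   0.2516] xyz [ 0.0254  0.0128 -0.002 ] ang [-0.1108  0.3729  0.0454]
```

Request:
move_arm --series '[{"xyz": [-0.08, 0.003, -0.08], "angular": [0, 0.08, 0], "jaw": 0}, {"xyz": [-0.08, 0.003, -0.08], "angular": [0, 0.16, 0], "jaw": 0}, {"xyz": [-0.08, 0.003, -0.08], "angular": [-0.03, 0.24, 0.01], "jaw": 0}, {"xyz": [-0.08, 0.01, -0.08], "angular": [-0.07, 0.32, 0.02], "jaw": 0}, {"xyz": [-0.04, 0.012, -0.06], "angular": [-0.11, 0.373, 0.045], "jaw": 0}, {"xyz": [0.025, 0.0128, -0.002], "angular": [-0.11, 0.373, 0.045], "jaw": 0}, {"xyz": [0.025, 0.0128, -0.002], "angular": [-0.11, 0.373, 0.045], "jaw": 0}, {"xyz": [0.025, 0.0128, -0.002], "angular": [-0.11, 0.373, 0.045], "jaw": 0}, {"xyz": [0.025, 0.0128, -0.002], "angular": [-0.11, 0.373, 0.045], "jaw": 0}]'

```text
time: 23.15
ee_pos: [0.4654, -0.1908, 0.2518]
tcp_rot: [[-0.981, 0.187, 0.048], [0.193, 0.953, 0.234], [-0.002, 0.239, -0.971]]
wrist_force: [-1.1, 0.2, 1.1]
opening: 0.0454
grip_force: 0.0
```

```bash
python3 -c "
from plan import *
o=get_obs();print(o['q'].round(3),o['ee_pos'].round(4));R=lean(H,14)
plan(R,(.465,-.1955,.27));plan(R,(.465,-.1955,.16));plan(R,(.465,-.1955,.11))
im,c=shot('wrist');im2,_=shot('scene')
print(proj(c,[(.467,-.196,.119),(.4456,-.1922,.119),(.558,-.2143,.1145)]))
cv2.imwrite('pics/w7.png',np.vstack([cv2.resize(im[:260,120:520],None,fx=1.5,fy=1.5,interpolation=2),cv2.resize(im2[130:290,330:530],None,fx=3,fy=3,interpolation=2)[:480]])[:590,:,::-1])
"
```

```text
[-0.556  0.051  2.078  0.253  1.11  -2.057] [ 0.4654 -0.1908  0.2518]
tcp [ 0.4659 -0.191   0.2516] xyz [-0.0012 -0.0004  0.0006] ang [-0.0015  0.0008  0.0001]
tcp [ 0.4659 -0.191   0.1416] xyz [-0.0008 -0.0661  0.2676] ang [-0.0015  0.0008  0.0001]
tcp [ 0.4659 -0.191   0.0916] xyz [-0.0006 -0.096   0.389 ] ang [-0.0015  0.0008  0.0001]
[[281.67144559 198.11553904]
 [280.48791273 173.93819776]
 [283.42851535 289.88091543]]
```

View pics/w7.png

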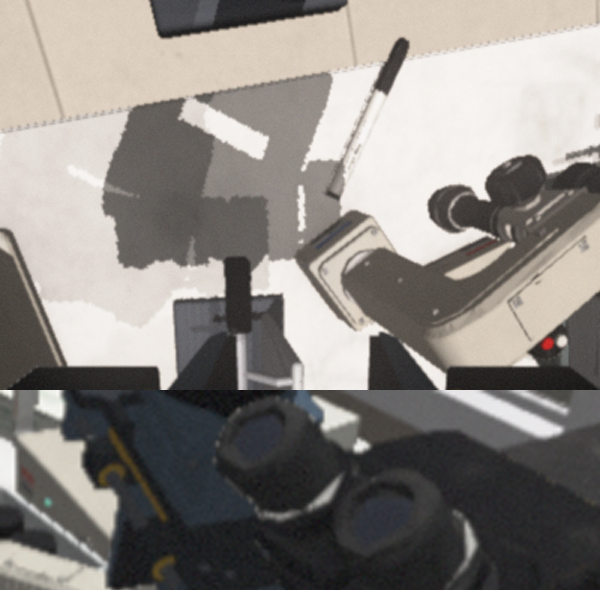

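The handle appears at crop (238,295), i.e. (279,197) px, within 3 px of prediction. The column is to the right with a gap, so I descend in stages.

Request:
move_arm --series '[{"xyz": [-0.001, -0.025, 0.08], "angular": [0, 0, 0], "jaw": 0}, {"xyz": [-0.001, -0.045, 0.16], "angular": [0, 0, 0], "jaw": 0}, {"xyz": [-0.001, -0.06, 0.22], "angular": [0, 0, 0], "jaw": 0}, {"xyz": [-0.001, -0.07, 0.2676], "angular": [0, 0, 0], "jaw": 0}, {"xyz": [-0.001, -0.07, 0.2676], "angular": [0, 0, 0], "jaw": 0}]'

```text
time: 23.88
ee_pos: [0.4647, -0.1917, 0.1392]
tcp_rot: [[-0.981, 0.188, 0.044], [0.193, 0.952, 0.237], [0.002, 0.241, -0.971]]
wrist_force: [0.4, 0.6, -0.1]
opening: 0.0458
grip_force: 0.0
```

Request:
move_arm --series '[{"xyz": [0, -0.008, 0.03], "angular": [0, 0, 0], "jaw": 0}, {"xyz": [0, -0.016, 0.06], "angular": [0, 0, 0], "jaw": 0}, {"xyz": [0, -0.024, 0.09], "angular": [0, 0, 0], "jaw": 0}, {"xyz": [0, -0.03, 0.12], "angular": [0, 0, 0], "jaw": 0}, {"xyz": [0, -0.03, 0.12], "angular": [0, 0, 0], "jaw": 0}]'

```text
time: 24.5
ee_pos: [0.4645, -0.1918, 0.0891]
tcp_rot: [[-0.981, 0.188, 0.044], [0.193, 0.952, 0.237], [0.003, 0.241, -0.97]]
wrist_force: [-0.2, 0.3, -0.6]
opening: 0.0452
grip_force: 0.0
```

```bash
python3 -c "
from plan import *
o=get_obs();print(o['q'].round(3),o['ee_pos'].round(4));R=lean(H,14)
plan(R,(.465,-.197,.11))
im,c=shot('wrist'); cv2.imwrite('pics/w8.png',im[:,:,::-1])
"
```

```text
[-0.559  0.31   2.144  0.317  0.805 -2.169] [ 0.4645 -0.1918  0.0891]
tcp [ 0.4659 -0.1925  0.0916] xyz [-0.0037  0.0005 -0.0063] ang [-0.0002 -0.0015 -0.0004]
```

No contact forces. Closing on the handle.

Request:
move_arm --series '[{"xyz": [-0.003, 0, -0.005], "angular": [0, 0, 0], "jaw": -0.3}, {"xyz": [-0.003, 0, -0.005], "angular": [0, 0, 0], "jaw": -0.5}, {"xyz": [-0.003, 0, -0.005], "angular": [0, 0, 0], "jaw": -1}, {"xyz": [-0.003, 0, -0.005], "angular": [0, 0, 0], "jaw": -1}, {"xyz": [-0.003, 0, -0.005], "angular": [0, 0, 0], "jaw": -1}, {"xyz": [-0.003, 0, -0.005], "angular": [0, 0, 0], "jaw": -1}]' --squeeze 35

```text
time: 25.3
ee_pos: [0.4662, -0.1928, 0.0922]
tcp_rot: [[-0.981, 0.188, 0.045], [0.193, 0.952, 0.237], [0.001, 0.241, -0.971]]
wrist_force: [1.0, 1.6, 1.5]
opening: 0.0135
grip_force: 35.0
```

Request:
move_arm --series '[{"xyz": [0, 0.012, -0.0485], "angular": [0, 0, 0], "jaw": -1}, {"xyz": [0, 0.024, -0.097], "angular": [0, 0, 0], "jaw": -1}, {"xyz": [0, 0.048, -0.194], "angular": [0, 0, 0], "jaw": -1}, {"xyz": [0, 0.072, -0.29], "angular": [0, 0, 0], "jaw": -1}, {"xyz": [0, 0.1, -0.4], "angular": [0, 0, 0], "jaw": -1}, {"xyz": [0, 0.12, -0.485], "angular": [0, 0, 0], "jaw": -1}, {"xyz": [0, 0.132, -0.53], "angular": [0, 0, 0], "jaw": -1}, {"xyz": [0, 0.132, -0.53], "angular": [0, 0, 0], "jaw": -1}]'

```text
time: 26.3
ee_pos: [0.4667, -0.1929, 0.3109]
tcp_rot: [[-0.981, 0.187, 0.046], [0.193, 0.952, 0.236], [0.0, 0.24, -0.971]]
wrist_force: [0.4, 1.1, -1.2]
opening: 0.0136
grip_force: 35.0
```

```bash
python3 -c "
from plan import *
np.set_printoptions(precision=4,suppress=True)
o=get_obs();print(o['ee_pos'],o['opening'])
p=(.5447,.1679,.0132)
c,s=np.cos(p[2]),np.sin(p[2]); h=(-s,c)
R=tool(h,0)
plan(R,(.50,.30,.32))
im,cc=shot('wrist','w9');
cv2.imwrite('pics/w9.png',im[:,:,::-1])
"
```

```text
[ 0.4667 -0.1929  0.3109] 0.013603262202826242
tcp [0.5   0.3   0.301] xyz [0.1563 1.1832 0.3183] ang [ 0.0972 -0.079   0.6475]
```

View pics/w9.png

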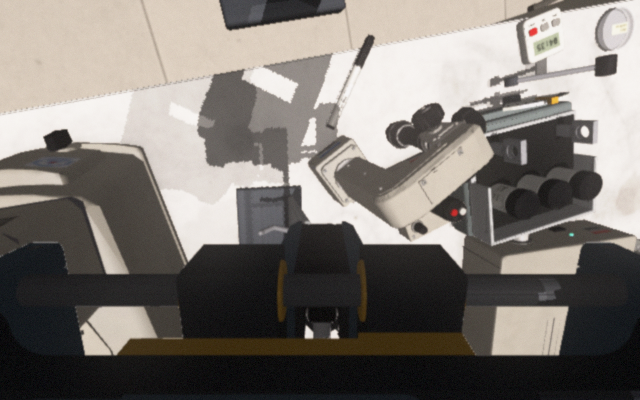

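The bar is in the grip. The three pots stand in a row (lids at (522,198), (553,188) and (585,183)) behind the eyelets at (513,150) and (585,131). I'll carry the bar to the left of the shaker.

Request:
move_arm --series '[{"xyz": [0.0, 0.14, 0.03], "angular": [0, 0, 0], "jaw": -1}, {"xyz": [0.02, 0.28, 0.06], "angular": [0, 0, 0], "jaw": -1}, {"xyz": [0.04, 0.42, 0.1], "angular": [0, 0, 0], "jaw": -1}, {"xyz": [0.06, 0.56, 0.14], "angular": [0, 0, 0.05], "jaw": -1}, {"xyz": [0.08, 0.7, 0.18], "angular": [0.015, -0.012, 0.1], "jaw": -1}, {"xyz": [0.1, 0.84, 0.22], "angular": [0.03, -0.024, 0.18], "jaw": -1}, {"xyz": [0.13, 0.95, 0.255], "angular": [0.04, -0.036, 0.26], "jaw": -1}, {"xyz": [0.13, 0.98, 0.26], "angular": [0.05, -0.048, 0.34], "jaw": -1}, {"xyz": [0.13, 0.98, 0.26], "angular": [0.065, -0.058, 0.42], "jaw": -1}, {"xyz": [0.13, 0.98, 0.26], "angular": [0.08, -0.068, 0.5], "jaw": -1}, {"xyz": [0.13, 0.98, 0.26], "angular": [0.09, -0.075, 0.58], "jaw": -1}, {"xyz": [0.13, 0.98, 0.26], "angular": [0.097, -0.079, 0.647], "jaw": -1}]'

```text
time: 27.85
ee_pos: [0.493, 0.2151, 0.3018]
tcp_rot: [[-0.01, 1.0, -0.004], [1.0, 0.01, -0.0], [-0.0, -0.004, -1.0]]
wrist_force: [-0.3, -0.6, -1.5]
opening: 0.0136
grip_force: 35.0
```

```bash
cat >> plan.py <<'E'
p=(.5447,.1679,.0132); c_,s_=np.cos(p[2]),np.sin(p[2]); RI=tool((-s_,c_),0)
def sh(x,y,z): return np.array([p[0]+c_*x-s_*y,p[1]+s_*x+c_*y,z])
E
python3 -c "
from plan import *
print(get_obs()['ee_pos'].round(4))
plan(RI,sh(-.040,.25,.22))
"
```

```text
[0.493  0.2151 0.3018]
tcp [0.5014 0.4174 0.201 ] xyz [0.5054 0.027  0.2518] ang [-0.002   0.0002 -0.0017]
```

Request:
move_arm --series '[{"xyz": [0.12, 0.01, 0], "angular": [0, 0, 0], "jaw": -1}, {"xyz": [0.25, 0.027, 0], "angular": [0, 0, 0], "jaw": -1}, {"xyz": [0.38, 0.027, 0], "angular": [0, 0, 0], "jaw": -1}, {"xyz": [0.48, 0.027, 0], "angular": [0, 0, 0], "jaw": -1}, {"xyz": [0.505, 0.027, 0.1], "angular": [-0.002, 0, -0.002], "jaw": -1}, {"xyz": [0.505, 0.027, 0.22], "angular": [-0.002, 0, -0.002], "jaw": -1}, {"xyz": [0.505, 0.027, 0.34], "angular": [-0.002, 0, -0.002], "jaw": -1}, {"xyz": [0.505, 0.027, 0.45], "angular": [-0.002, 0, -0.002], "jaw": -1}, {"xyz": [0.505, 0.027, 0.51], "angular": [-0.002, 0, -0.002], "jaw": -1}, {"xyz": [0.505, 0.027, 0.51], "angular": [-0.002, 0, -0.002], "jaw": -1}, {"xyz": [0.505, 0.027, 0.51], "angular": [-0.002, 0, -0.002], "jaw": -1}]'

```text
time: 29.22
ee_pos: [0.5016, 0.4176, 0.1004]
tcp_rot: [[-0.018, 1.0, 0.003], [1.0, 0.018, 0.001], [0.001, 0.003, -1.0]]
wrist_force: [-0.7, 0.4, -0.8]
opening: 0.0138
grip_force: 35.0
```

```bash
python3 -c "
from plan import *
np.set_printoptions(precision=4,suppress=True)
o=get_obs();print(o['ee_pos']);print(o['tcp_rot'])
a,ca=shot('scene');b,cb=shot('side')
g=o['ee_pos']-o['tcp_rot'][:,2]*.019
tip=g-o['tcp_rot'][:,0]*.1595
for n,q in dict(g=g,tip=tip,eL=sh(-.04,.055,.1),eR=sh(-.04,-.055,.1)).items(): print(n,q,proj(ca,q),proj(cb,q))
A=cv2.resize(a[135:215,250:340],None,fx=7,fy=7,interpolation=2)[:, :]
B=cv2.resize(b[180:300,240:330],None,fx=7,fy=7,interpolation=2)
cv2.imwrite('pics/s10.png',cv2.resize(np.hstack([A[:560],B[:560]]),(790,350))[:,:,::-1]); print(A.shape,B.shape)
cv2.imwrite('pics/sc10.png',a[:,:,::-1]);cv2.imwrite('pics/sd10.png',b[:,:,::-1])
"
```

```text
[0.5016 0.4176 0.1004]
[[-0.0185  0.9998  0.0034]
 [ 0.9998  0.0185  0.0011]
 [ 0.001   0.0034 -1.    ]]
g [0.5015 0.4176 0.1194] [267.1682 142.0984] [288.8822 253.3149]
tip [0.5045 0.2581 0.1192] [291.2477 163.4344] [300.5064 220.5018]
eL [0.504  0.2224 0.1   ] [297.152  175.1319] [303.1345 222.2956]
eR [0.5054 0.1124 0.1   ] [317.2736 193.6444] [309.1132 205.2195]
(560, 630, 3) (840, 630, 3)
```

I've used all 14 picture views, so from here I measure by code: the perpendicular offset of the rod from its predicted line in both fixed cameras, by differencing against the first images.

```bash
cat > rod.py <<'E'
from plan import *
from scipy.ndimage import map_coordinates as mc
np.set_printoptions(precision=2,suppress=True,linewidth=200)
def prof(im,u,v,n,k=8,st=.5):
    t=np.arange(-k,k+.1,st); return t,np.array([mc(im[:,:,ch].astype(float),[v+t*n[1],u+t*n[0]],order=1) for ch in range(3)]).mean(0)
if __name__=='__main__':
    o=get_obs();R=o['tcp_rot'];g=o['ee_pos']-R[:,2]*.019
    for n,f,f0 in (('scene','sc10','scene0'),('side','sd10','side0')):
        c=cam(n);im=cv2.imread(f'pics/{f}.png');b=cv2.imread(f'pics/{f0}.png')
        L=np.array([.04,.06,.08,.1,.12,.14,.15,.155,.16,.165,.17]);P=np.array([proj(c,g-R[:,0]*l) for l in L])
        d=P[-1]-P[0];d/=np.linalg.norm(d);nn=np.array([-d[1],d[0]]); print(n,"normal",nn)
        for l,q in zip(L,P):
            t,x=prof(im,*q,nn,7,1); _,y=prof(b,*q,nn,7,1); print(int(l*1000),q,x.astype(int),'|',(x-y).astype(int))
E
python3 rod.py
```

```text
scene normal [-0.66  0.75]
40 [272.86 146.74] [ 61  61  55  53  55  75 120 126  91  74 105 179 191 147 123] | [-3 -1 -2 -4 -1 19 63 69 34  7 -5 -8 -7 -7 -6]
60 [275.77 149.32] [ 64  62  64  64  64  92 136 138 103 116 183 223 226 223 220] | [ 0 -1  0 -1  0 30 77 81 38  1 -6 -4 -2 -3 -4]
80 [278.75 151.96] [ 63  63  63  61  69  95 136 147 139 180 214 219 219 220 221] | [ -3  -1   0  -6  -1  15  38  29  65 115 151 169 170 174 174]
100 [281.8  154.67] [147 187 218 225 226 217 197 162 142 185 217 221 222 223 222] | [ -5  -6  -4  -3   8  49 102 102  94 139 168 180 190 200 200]
120 [284.92 157.44] [233 232 230 229 227 217 194 161 152 201 221 224 223 219 193] | [ -3  -3  -4  -4  -5  -6  16  57  96 170 201 201 196 180 128]
140 [288.12 160.28] [231 232 231 229 225 217 195 159 148 203 225 227 224 192 146] | [ -4  -3  -3  -3  -6 -13 -34 -71 -81 -24   4  46  94  81  39]
150 [289.75 161.72] [232 230 229 228 224 213 191 157 155 203 225 228 225 201 142] | [ -3  -4  -4  -4  -6 -16 -38 -71 -48  38 112 150 164 150  84]
155 [290.58 162.45] [231 230 229 228 224 205 172 144 153 212 225 226 221 192 132] | 
[... 1244 characters left out ...]
13 -17 -35 -43 -40 -40 -29 -26 -21 -15 -14 -17]
150 [299.7 221.9] [46 46 42 43 40 39 41 41 43 43 45 54 64 67 62] | [ -5  -8 -10 -17 -29 -40 -48 -40 -30 -20 -16  -3   8   8  -5]
155 [300.02 221.01] [44 41 41 44 40 41 43 40 44 43 52 56 64 67 62] | [  0  -2  -9 -15 -30 -41 -43 -43 -24 -13   0   0   9   7  -5]
160 [300.33 220.13] [39 38 40 43 44 43 43 40 43 41 47 57 62 60 59] | [ -4  -2  -7 -21 -32 -40 -40 -39 -25 -18  -9   2   6  -4  -9]
165 [300.64 219.27] [51 40 41 39 46 42 42 39 40 44 46 53 57 55 58] | [  3  -6 -14 -36 -44 -51 -47 -42 -34 -22 -13  -3  -3 -15 -18]
170 [300.95 218.4 ] [60 53 48 46 49 41 45 39 40 46 43 48 53 52 60] | [-11 -18 -34 -59 -70 -71 -55 -55 -47 -34 -29 -21 -17 -22 -21]
```

Run:
```python
from plan import *
np.set_printoptions(precision=4,suppress=True,linewidth=220)
for f,fc in (('w1','w1c'),('w4','w4c')):
    a=np.load(fc+'.npy'); W=(a[:4],a[4:7],a[7:].reshape(3,3)); im=cv2.imread(f'pics/{f}.png').mean(2)
    for n,y in (('L',.055),('R',-.055)):
        q=proj(W,sh(-.04,y,.115)); e=[proj(W,sh(x,y,.115))[0] for x in (-.055,-.025)]; ey=[proj(W,sh(-.04,y+d,.115))[1] for d in (.004,-.004)]
        u0,v0=int(q[0]),int(q[1]); print(f,n,q,"xe",np.array(e),"ye",np.array(ey))
        print(u0-19,im[v0-6:v0+8,u0-19:u0+20].astype(int)if 0 else '')
        for v in range(v0-6,v0+9): print(v,' '.join('%3d'%k for k in im[v,u0-19:u0+20]))
```

```text
w1 L [282.1444  61.4359] xe [268.6246 295.668 ] ye [57.5618 65.2891]
263 
55 157 166 169 170 172 180 216 238 235 170  83  55  51  49  53  53  50  49  51  56  52  54  53  50  52  55  54  51  51  49  51  52  51  51  49  48  53  55  50
56 156 167 173 170 168 180 216 238 234 174  90  62  55  60  59  55  55  58  58  59  60  64  60  63  64  66  64  60  67  62  62  57  56  52  50  54  49  53  51
57 158 172 172 170 173 188 215 237 235 183 117  96  98 100  97  95  98  93  99  97 101 118 118 122 120 122 123 123 120 123 114  94  66  50  51  52  53  52  51
58 154 166 170 172 183 203 223 235 233 202 176 167 171 172 168 173 174 170 169 168 176 192 197 197 197 199 198 200 197 196 190 152  94  54  50  51  54  48  52
59 156 170 168 175 193 220 228 232 230 224 220 220 221 224 223 226 224 223 222 224 225 230 229 230 230 230 231 230 230 228 224 196 108  60  50  52  48  49  49
60 156 170 172 174 192 226 231 231 229 228 228 231 230 232 232 231 232 231 232 230 233 235 233 234 235 236 236 233 232 232 230 211 126  57  51  52  51  48  54
61 155 168 170 175 190 224 231 229 228 228 229 232 231 233 233 233 232 2
[... 8069 characters left out ...]
  57  57  58  59  55  54  60  56  49  44  48  45  43  45  44
180 165 120 113 118 133 137 134 129 132 175 197 168  96  52  55  52  51  53  51  49  52  53  51  51  52  48  50  49  48  47  48  46  44  46  47  45  48  42  44
181 190 131 111 121 133 137 137 135 138 183 208 197 112  61  50  53  53  46  46  51  52  49  50  46  49  50  49  47  45  48  47  48  47  50  46  49  43  46  44
182 197 132 110 124 134 131 136 129 139 180 212 198 114  58  50  52  47  51  52  50  48  50  52  52  47  49  49  49  49  46  48  46  48  50  45  50  44  47  45
183 199 134 110 126 136 132 135 131 144 180 208 199 115  55  48  53  51  49  48  50  49  44  51  54  49  50  50  48  50  45  48  47  49  51  48  47  47  45  43
```

Run:
```python
from plan import *
np.set_printoptions(precision=1,suppress=True,linewidth=220)
c=cam('scene'); im=cv2.imread('pics/sc10.png').mean(2)
# near (camera-facing, -y) face corners and hole centre on both faces
for y in (.059,.051):
    print(y,"hole",proj(c,sh(-.04,y,.1)),"corners",[proj(c,sh(x,y,z)).round(1).tolist() for x,z in ((-.055,.115),(-.025,.115),(-.025,.085),(-.055,.085))])
print("holeR",proj(c,sh(-.04,-.055,.1)))
print('     ',' '.join('%3d'%u for u in range(286,310)))
for v in range(160,190): print(v,' ',' '.join('%3d'%k for k in im[v,286:310]))
```

```text
0.059 hole [296.5 174.5] corners [[291.3, 171.0], [301.2, 168.3], [301.5, 177.9], [291.8, 180.7]]
0.051 hole [297.8 175.8] corners [[292.7, 172.3], [302.6, 169.5], [302.9, 179.2], [293.1, 182.0]]
holeR [317.3 193.6]
      286 287 288 289 290 291 292 293 294 295 296 297 298 299 300 301 302 303 304 305 306 307 308 309
160   159 143 164 190 204 218 224 228 228 229 229 231 231 230 229 227 225 220 219 217 215 216 213 212
161   209 158 135 160 187 195 205 222 226 229 230 230 229 229 226 226 224 223 223 220 219 218 216 214
162   224 211 160 137 152 156 177 220 226 227 228 229 228 228 226 228 228 228 227 224 223 222 220 217
163   228 224 212 178 136 131 181 220 225 226 226 227 226 227 228 228 229 230 230 229 228 228 226 223
164   227 228 225 218 205 202 215 224 226 226 226 226 226 227 227 227 228 228 231 230 230 229 228 228
165   227 228 227 226 224 224 225 226 227 226 227 229 228 228 227 227 228 229 230 229 230 230 229 229
166   220 224 225 225 227 226 227 229 230 230 230 231 230 230 230 229 229 231 231 232 231 231 231 230
167   171 203 211 213 224 228 230 231 231 231 231 232 232 231 229 22
[... 1577 characters left out ...]
 205 199 191 185 167 136  99  79  84  88  87  86  80  55  46  50  47  47  48  46  49  48
184   213 191 181 171 143 115  83  66  64  72  84  86  86  84  78  55  48  48  46  50  52  48  50  47
185   218 181 167 159 143 103  63  47  59  73  83  87  86  85  74  55  48  49  48  50  46  48  47  46
186   176 139 129 148 127  92  58  42  54  72  83  85  85  84  74  54  45  50  48  48  48  50  47  46
187   114  95  82 110  99  70  45  30  49  69  84  85  79  72  60  46  49  49  47  50  49  48  46  44
188    89  70  66  83 126  87  43  33  47  57  70  66  60  56  48  50  46  51  48  47  50  48  48  45
189    82  63  63  82 127 144 100  53  47  49  54  50  53  51  48  47  51  49  48  49  47  46  51  49
```

Wrist and scene edges agree: the left eyelet is about 1 mm lower in x than the fit, the rod follows the kinematics within about 1 mm, and its heading matches the two eyelets. I'll correct x by -2 mm, lower it, then insert in stages.

Request:
move_arm --series '[{"xyz": [0, -0.005, 0.02], "angular": [0, 0, 0], "jaw": -1}, {"xyz": [0, -0.005, 0.04], "angular": [0, 0, 0], "jaw": -1}, {"xyz": [0, -0.005, 0.0485], "angular": [0, 0, 0], "jaw": -1}, {"xyz": [0, -0.005, 0.0485], "angular": [0, 0, 0], "jaw": -1}, {"xyz": [0, -0.005, 0.0485], "angular": [0, 0, 0], "jaw": -1}]'

```text
time: 29.95
ee_pos: [0.4997, 0.4176, 0.081]
tcp_rot: [[-0.018, 1.0, 0.004], [1.0, 0.018, 0.001], [0.001, 0.004, -1.0]]
wrist_force: [-0.5, -0.4, -1.1]
opening: 0.014
grip_force: 35.0
```

Request:
move_arm --series '[{"xyz": [-0.03, 0, 0], "angular": [0, 0, 0], "jaw": -1}, {"xyz": [-0.06, 0, 0], "angular": [0, 0, 0], "jaw": -1}, {"xyz": [-0.085, 0, 0], "angular": [0, 0, 0], "jaw": -1}, {"xyz": [-0.085, 0, 0], "angular": [0, 0, 0], "jaw": -1}]'

```text
time: 30.45
ee_pos: [0.5003, 0.3826, 0.0809]
tcp_rot: [[-0.018, 1.0, 0.003], [1.0, 0.018, 0.001], [0.001, 0.003, -1.0]]
wrist_force: [-1.0, -0.0, -1.6]
opening: 0.0138
grip_force: 35.0
```

Run:
```python
from plan import *
np.set_printoptions(precision=4,suppress=True)
o=get_obs();R=o['tcp_rot'];g=o['ee_pos']-R[:,2]*.019;print(g,R[:,0],o['wrist_force'])
for y in (.2224,.1124): t=(g[1]-y)/R[1,0]; print(y,g-R[:,0]*t)
print("tip",g-R[:,0]*.1595)
```

```text
[0.5002 0.3826 0.0999] [-0.0175  0.9998  0.0009] [-1.0347 -0.0451 -1.5578]
0.2224 [0.503  0.2224 0.0997]
0.1124 [0.505  0.1124 0.0996]
tip [0.503  0.2231 0.0997]
```

Request:
move_arm --series '[{"xyz": [-0.04, 0, 0], "angular": [0, 0, 0], "jaw": -1}, {"xyz": [-0.08, 0, 0], "angular": [0, 0, 0], "jaw": -1}, {"xyz": [-0.12, 0, 0], "angular": [0, 0, 0], "jaw": -1}, {"xyz": [-0.16, 0, 0], "angular": [0, 0, 0], "jaw": -1}, {"xyz": [-0.2, 0, 0], "angular": [0, 0, 0], "jaw": -1}, {"xyz": [-0.23, 0, 0], "angular": [0, 0, 0], "jaw": -1}, {"xyz": [-0.23, 0, 0], "angular": [0, 0, 0], "jaw": -1}]'

```text
time: 31.32
ee_pos: [0.502, 0.2908, 0.0807]
tcp_rot: [[-0.018, 1.0, 0.003], [1.0, 0.018, 0.001], [0.001, 0.003, -1.0]]
wrist_force: [0.0, 0.3, -0.7]
opening: 0.0135
grip_force: 35.0
```

Request:
move_arm --series '[{"xyz": [-0.02, 0, 0], "angular": [0, 0, 0], "jaw": -1}, {"xyz": [-0.04, 0, 0], "angular": [0, 0, 0], "jaw": -1}, {"xyz": [-0.05, 0, 0], "angular": [0, 0, 0], "jaw": -1}, {"xyz": [-0.05, 0, 0], "angular": [0, 0, 0], "jaw": -1}]'

```text
time: 31.82
ee_pos: [0.5023, 0.2713, 0.0807]
tcp_rot: [[-0.018, 1.0, 0.004], [1.0, 0.018, 0.001], [0.001, 0.004, -1.0]]
wrist_force: [-0.6, -0.7, -0.7]
opening: 0.0136
grip_force: 35.0
```

Request:
move_arm --series '[{"xyz": [-0.02, 0, 0], "angular": [0, 0, 0], "jaw": -1}, {"xyz": [-0.04, 0, 0], "angular": [0, 0, 0], "jaw": -1}, {"xyz": [-0.045, 0, 0], "angular": [0, 0, 0], "jaw": -1}, {"xyz": [-0.045, 0, 0], "angular": [0, 0, 0], "jaw": -1}, {"xyz": [-0.045, 0, 0.004], "angular": [0, 0, 0], "jaw": -1}, {"xyz": [-0.045, 0, 0.007], "angular": [0, 0, 0], "jaw": -1}, {"xyz": [-0.045, 0, 0.007], "angular": [0, 0, 0], "jaw": -1}]'

```text
time: 32.7
ee_pos: [0.5027, 0.2537, 0.078]
tcp_rot: [[-0.019, 1.0, 0.003], [1.0, 0.019, 0.001], [0.001, 0.004, -1.0]]
wrist_force: [-1.4, -0.1, 3.3]
opening: 0.0135
grip_force: 35.0
```

Request:
move_arm --series '[{"xyz": [0, 0, 0], "angular": [0, 0, 0], "jaw": -0.5}, {"xyz": [0, 0, 0], "angular": [0, 0, 0], "jaw": -0.3}, {"xyz": [0, 0, 0], "angular": [0, 0, 0], "jaw": -0.3}, {"xyz": [0, 0, -0.05], "angular": [0, 0, 0], "jaw": -0.3}, {"xyz": [0, 0, -0.12], "angular": [0, 0, 0], "jaw": -0.3}, {"xyz": [0, 0, -0.25], "angular": [0, 0, 0], "jaw": -0.3}, {"xyz": [0, 0, -0.4], "angular": [0, 0, 0], "jaw": -0.3}, {"xyz": [0, 0, -0.55], "angular": [0, 0, 0], "jaw": -0.3}, {"xyz": [-0.1, 0, -0.65], "angular": [0, 0, 0], "jaw": -0.6}, {"xyz": [-0.2, 0.1, -0.7], "angular": [0, 0, 0], "jaw": -1}, {"xyz": [-0.33, 0.12, -0.7], "angular": [0, 0, 0], "jaw": -1}, {"xyz": [-0.33, 0.12, -0.7], "angular": [0, 0, 0], "jaw": -1}]'

```text
time: 34.2
ee_pos: [0.5524, 0.1196, 0.3595]
tcp_rot: [[-0.015, 1.0, 0.005], [1.0, 0.015, 0.001], [0.001, 0.005, -1.0]]
wrist_force: [0.6, 0.3, 0.1]
opening: 0.0007
grip_force: 0.0
```

Run:
```python
from plan import *
np.set_printoptions(precision=4,suppress=True,linewidth=220)
im,W=shot('wrist','w11'); a,_=shot('scene','sc11'); b,_=shot('side','sd11'); o=get_obs(); print(o['ee_pos'],o['opening'])
np.save('w11c.npy',np.array([*W[0],*W[1],*W[2].ravel()]))
im=im.mean(2)
# rod brightness profile along x at several y (z=.1), rows in shaker mm
for y in (.105,.1,.09,.08,.07,.04,0,-.04,-.065,-.07,-.074,-.078,-.085):
    q=np.array([proj(W,sh(x,y,.097)) for x in np.arange(-.060,-.018,.003)]); print(int(y*1000),[int(im[int(round(v)),int(round(u))]) for u,v in q])
# pots: mean profile dark/bright around lids, z=.116
for y in (.05,0,-.05): q=proj(W,sh(.032,y,.116)); print(q)
```

```text
[0.5518 0.1225 0.3587] 0.000326376632819917
105 [234, 235, 237, 233, 144, 125, 128, 128, 219, 240, 239, 239, 240, 241]
100 [234, 236, 238, 229, 84, 65, 67, 71, 50, 235, 241, 241, 241, 241]
90 [238, 238, 237, 233, 62, 64, 68, 72, 49, 216, 241, 240, 239, 241]
80 [172, 162, 242, 240, 68, 61, 66, 73, 50, 149, 241, 240, 240, 240]
70 [108, 138, 130, 44, 39, 40, 42, 48, 41, 39, 44, 44, 42, 43]
40 [84, 112, 121, 32, 35, 84, 111, 82, 40, 34, 35, 38, 35, 31]
0 [76, 95, 117, 31, 29, 87, 107, 79, 34, 26, 27, 24, 29, 27]
-40 [60, 72, 83, 36, 36, 65, 71, 66, 40, 33, 33, 32, 35, 31]
-65 [135, 155, 193, 57, 53, 102, 176, 141, 70, 51, 47, 48, 47, 52]
-70 [136, 150, 194, 52, 49, 95, 180, 150, 73, 53, 47, 45, 49, 46]
-74 [136, 141, 207, 109, 105, 112, 163, 150, 109, 109, 105, 101, 106, 102]
-78 [136, 144, 209, 215, 207, 211, 210, 215, 210, 213, 210, 209, 213, 212]
-85 [217, 217, 218, 213, 212, 212, 212, 211, 213, 209, 208, 212, 213, 213]
[343.5902  85.1106]
[342.765  130.1976]
[341.991  172.4937]
```

Bar is in place: the rod shows from the handle (y 105 to ~60 mm) through both eyelets to y ≈ -75 mm. Now I refine the pointer angle from the brass-coloured pixels.

```bash
cat > ptr.py <<'E'
from plan import *
np.set_printoptions(precision=3,suppress=True,linewidth=200)
def ld(f): a=np.load(f); return (a[:4],a[4:7],a[7:].reshape(3,3))
P=lambda x,r,q: sh(x,r*np.sin(np.pi/4-q),.035+r*np.cos(np.pi/4-q))
def brass(im,c,q0=.89):
    u,v=proj(c,P(-.094,.076,q0)).astype(int); s=im[v-12:v+13,u-12:u+13].astype(float)
    m=(s[:,:,2]-s[:,:,0]>30)&(s[:,:,2]>60); w=(s[:,:,2]-s[:,:,0])*m
    if w.sum()==0: return None
    yy,xx=np.mgrid[v-12:v+13,u-12:u+13]; return np.array([(xx*w).sum(),(yy*w).sum()])/w.sum(),m.sum()
if __name__=='__main__':
  for f,c in (('w1',ld('w1c.npy')),('w4',ld('w4c.npy')),('w11',ld('w11c.npy')),('scene0',cam('scene')),('sc11',cam('scene')),('side0',cam('side')),('sd11',cam('side'))):
    b=brass(cv2.imread(f'pics/{f}.png'),c)
    if b is None: print(f,None);continue
    s=least_squares(lambda t:proj(c,P(t[1],.076,t[0]))-b[0],[.89,-.094]); s1=least_squares(lambda t:proj(c,P(-.094,.076,t[0]))-b[0],[.89])
    print(f,b,"q",s1.x,"res",s1.fun,"q,x",s.x)
E
python3 ptr.py
```

```text
w1 (array([237.279, 120.03 ]), np.int64(72)) q [0.885] res [ 1.363 -0.131] q,x [ 0.886 -0.096]
w4 (array([235.313, 136.046]), np.int64(69)) q [0.886] res [ 1.369 -0.137] q,x [ 0.888 -0.096]
w11 (array([234.957, 136.29 ]), np.int64(73)) q [0.885] res [ 1.241 -0.104] q,x [ 0.887 -0.095]
scene0 (array([289.104, 187.159]), np.int64(30)) q [0.868] res [ 0.202 -0.177] q,x [ 0.874 -0.095]
sc11 (array([289.027, 188.246]), np.int64(27)) q [0.907] res [ 0.795 -0.656] q,x [ 0.927 -0.097]
side0 (array([330.03 , 208.347]), np.int64(20)) q [1.28] res [ 0.029 -0.014] q,x [ 1.03  -0.095]
sd11 (array([329.985, 208.843]), np.int64(10)) q [0.974] res [-0.592 -0.254] q,x [ 0.939 -0.096]
```

Request:
move_arm --series '[{"xyz": [0.1, -0.1, 0], "angular": [0, 0, 0], "jaw": -1}, {"xyz": [0.2, -0.2, 0], "angular": [0, 0, 0], "jaw": -1}, {"xyz": [0.31, -0.314, 0.05], "angular": [0, 0, 0], "jaw": -1}, {"xyz": [0.411, -0.314, 0.15], "angular": [0, 0, 0], "jaw": -1}, {"xyz": [0.411, -0.314, 0.29], "angular": [0, 0, 0], "jaw": -1}, {"xyz": [0.411, -0.314, 0.42], "angular": [0, 0, 0], "jaw": -1}, {"xyz": [0.411, -0.314, 0.54], "angular": [0, 0, 0], "jaw": -1}, {"xyz": [0.411, -0.314, 0.634], "angular": [0, 0, 0], "jaw": -1}, {"xyz": [0.411, -0.314, 0.634], "angular": [0, 0, 0], "jaw": -1}, {"xyz": [0.411, -0.314, 0.634], "angular": [0, 0, 0], "jaw": -1}]'

```text
time: 35.6
ee_pos: [0.4248, 0.2854, 0.1055]
tcp_rot: [[-0.019, 1.0, 0.005], [1.0, 0.019, 0.002], [0.002, 0.005, -1.0]]
wrist_force: [1.0, 0.2, 0.8]
opening: 0.0004
grip_force: 0.0
```

Request:
move_arm --series '[{"xyz": [-0.04, 0, 0], "angular": [0, 0, 0], "jaw": -1}, {"xyz": [-0.075, 0, 0], "angular": [0, 0, 0], "jaw": -1}, {"xyz": [-0.11, 0, -0.005], "angular": [0, 0, 0], "jaw": -1}, {"xyz": [-0.145, 0, -0.01], "angular": [0, 0, 0], "jaw": -1}, {"xyz": [-0.18, 0, -0.015], "angular": [0, 0, 0], "jaw": -1}, {"xyz": [-0.215, 0, -0.015], "angular": [0, 0, 0], "jaw": -1}, {"xyz": [-0.24, 0, -0.015], "angular": [0, 0, 0], "jaw": -1}, {"xyz": [-0.248, 0, -0.015], "angular": [0, 0, 0], "jaw": -1}, {"xyz": [-0.248, 0, -0.015], "angular": [0, 0, 0], "jaw": -1}, {"xyz": [-0.248, 0, -0.015], "angular": [0, 0, 0], "jaw": -1}]'

```text
time: 36.85
ee_pos: [0.4261, 0.1854, 0.1098]
tcp_rot: [[-0.019, 1.0, 0.003], [1.0, 0.019, 0.001], [0.001, 0.003, -1.0]]
wrist_force: [0.7, 0.3, 0.2]
opening: 0.0004
grip_force: 0.0
```

Request:
move_arm --series '[{"xyz": [0.06, 0, 0], "angular": [0, 0, 0], "jaw": -1}, {"xyz": [0.06, 0, -0.14], "angular": [0, 0, 0], "jaw": -1}, {"xyz": [0.06, 0, -0.28], "angular": [0, 0, 0], "jaw": -1}, {"xyz": [0.0, 0.1, -0.42], "angular": [0, 0, 0], "jaw": -1}, {"xyz": [-0.08, 0.2, -0.55], "angular": [0, 0, 0], "jaw": -1}, {"xyz": [-0.163, 0.312, -0.62], "angular": [0, 0, 0], "jaw": -1}, {"xyz": [-0.163, 0.312, -0.62], "angular": [0, 0, 0], "jaw": -1}, {"xyz": [-0.163, 0.312, -0.62], "angular": [0, 0, 0], "jaw": -1}]'

```text
time: 37.85
ee_pos: [0.5515, 0.122, 0.358]
tcp_rot: [[-0.018, 1.0, 0.003], [1.0, 0.018, 0.001], [0.001, 0.003, -1.0]]
wrist_force: [-0.6, -0.0, -0.6]
opening: 0.0004
grip_force: 0.0
```

```bash
cat > lev.py <<'E'
from ptr import *
import sys
def knob(f,c,q0):
    im=cv2.imread(f'pics/{f}.png').mean(2); u,v=proj(c,P(-.12,.105,q0)).astype(int); k=22
    s=im[v-k:v+k+1,u-k:u+k+1]; m=(s<62).astype('uint8'); n,l,st,cc=cv2.connectedComponentsWithStats(m,connectivity=4)
    i=l[k,k] or 1+np.argmax(st[1:,4]); cuv=st[i,:2]+(st[i,2:4]-1)/2+[u-k,v-k]
    s1=least_squares(lambda t:proj(c,P(t[1],.105,t[0]))-cuv,[q0,-.12])
    print(f,"box",st[i],"uv",cuv,"q,x",s1.x,"pred",proj(c,P(-.12,.105,q0)))
if __name__=='__main__':
    n=sys.argv[1]; im,c=shot('wrist',n); np.save(n+'c.npy',np.array([*c[0],*c[1],*c[2].ravel()])); print(get_obs()['ee_pos'])
    knob('w4',ld('w4c.npy'),0.); knob('w11',ld('w11c.npy'),0.); knob(n,c,float(sys.argv[2]))
    b=brass(cv2.imread(f'pics/{n}.png'),c); print(b, least_squares(lambda t:proj(c,P(-.094,.076,t[0]))-b[0],[.89]).x if b else '')
E
python3 lev.py w12 .86
```

```text
[0.55  0.122 0.357]
w4 box [  9  13  25  20 438] uv [207.   62.5] q,x [ 0.003 -0.121] pred [208.276  62.299]
w11 box [  9  13  25  20 436] uv [208.   62.5] q,x [ 0.001 -0.121] pred [209.002  62.44 ]
w12 box [  9  16  27  19 454] uv [207. 143.] q,x [ 0.888 -0.121] pred [207.593 140.393]
(array([235.908, 138.291]), np.int64(72)) [0.886]
```

Lever reads 0.888 against pointer 0.886 in the same view, and the stop reads 0.00 as it should. Last check: the pots on the mat and the fixed-camera difference for the bystanders.

Run:
```python
from lev import *
for f in ('w4','w12'):
    c=ld(f+'c.npy'); g=cv2.imread(f'pics/{f}.png',0); s=cv2.createCLAHE(8,(4,4)).apply(cv2.GaussianBlur(g[40:200,290:400],(3,3),0))
    h=cv2.HoughCircles(s,cv2.HOUGH_GRADIENT,1,25,param1=60,param2=12,minRadius=15,maxRadius=23)
    for u,v,r in (h[0] if h is not None else []):
        w=atz(c,u+290,v+40,.116)-np.array([p[0],p[1],0]); print(f,(c_*w[0]+s_*w[1]).round(3),(-s_*w[0]+c_*w[1]).round(3),r)
for n,f0 in (('scene','sc11'),('side','sd11'),('scene','scene0')):
    a,_=shot(n); d=np.abs(a[:,:,::-1].astype(int)-cv2.imread(f'pics/{f0}.png')).max(2)>45
    k,l,st,cc=cv2.connectedComponentsWithStats(d.astype('uint8')); print(n,f0,[(*st[i],) for i in range(1,k) if st[i,4]>25])
```

```text
w4 -0.004 -0.014 22.4
w4 0.032 0.043 22.4
w4 0.003 0.025 18.0
w4 0.024 -0.045 22.4
w4 0.03 0.005 22.4
w4 0.053 0.065 22.4
w4 0.059 0.003 20.2
w4 0.055 -0.037 21.3
w4 -0.01 -0.057 18.0
w12 0.062 0.004 18.0
w12 0.031 0.049 16.9
w12 0.03 -0.053 18.0
w12 -0.001 0.001 21.3
w12 0.03 0.007 22.4
w12 -0.006 0.032 20.2
w12 0.051 -0.032 19.1
w12 0.051 0.07 19.1
scene sc11 [(np.int32(335), np.int32(165), np.int32(13), np.int32(12), np.int32(95)), (np.int32(323), np.int32(169), np.int32(10), np.int32(11), np.int32(46)), (np.int32(261), np.int32(171), np.int32(26), np.int32(37), np.int32(332))]
side sd11 [(np.int32(333), np.int32(194), np.int32(14), np.int32(37), np.int32(246)), (np.int32(254), np.int32(202), np.int32(15), np.int32(12), np.int32(118)), (np.int32(272), np.int32(206), np.int32(14), np.int32(8), np.int32(55)), (np.int32(258), np.int32(219), np.int32(6), np.int32(10), np.int32(28)), (np.int32(336), np.int32(267), np.int32(11), np.int32(6), np.int32(54))]
scene scene0 [(np.int32(0), np.int32(0), np.int32(29), np.int32(139), np.int32(1545)), (np.int32(56), np.int32(0), np.int32(89), np.
[... 1471 characters left out ...]
np.int32(71), np.int32(989)), (np.int32(245), np.int32(207), np.int32(52), np.int32(28), np.int32(695)), (np.int32(373), np.int32(207), np.int32(49), np.int32(31), np.int32(790)), (np.int32(262), np.int32(230), np.int32(70), np.int32(39), np.int32(1451)), (np.int32(403), np.int32(252), np.int32(32), np.int32(10), np.int32(107)), (np.int32(367), np.int32(259), np.int32(23), np.int32(15), np.int32(238)), (np.int32(390), np.int32(260), np.int32(12), np.int32(5), np.int32(38)), (np.int32(174), np.int32(283), np.int32(21), np.int32(16), np.int32(173)), (np.int32(357), np.int32(300), np.int32(29), np.int32(10), np.int32(121)), (np.int32(68), np.int32(370), np.int32(11), np.int32(8), np.int32(41))]
```

Two fixed cameras show a change on the mat since the bar went in, so a pot may have been knocked. I'll locate it by fitting pot silhouettes.

Run:
```python
from lev import *
for n,f0 in (('scene','sc11'),('side','sd11')):
    a,c=shot(n,'f_'+n); A=a[:,:,::-1].mean(2); B=cv2.imread(f'pics/{f0}.png').mean(2)
    for y in (.05,0,-.05): print(n,y,"lid",proj(c,sh(.032,y,.116)),"mid",proj(c,sh(.032,y,.085)))
    d=A-B; m=(np.abs(d)>30).astype('uint8'); k,l,st,cc=cv2.connectedComponentsWithStats(m)
    for i in range(1,k):
        if st[i,4]>20: print(st[i],cc[i],"now",A[l==i].mean(),"before",B[l==i].mean())
    x0,x1,y0,y1=(318,352,160,184) if n=='scene' else (250,292,198,224)
    for nm,I in (('before',B),('now',A)):
        print(nm,x0,y0)
        for v in range(y0,y1,1): print(''.join('%4d'%I[v,u] for u in range(x0,x1,2)))
```

```text
scene 0.05 lid [321.012 164.323] mid [321.026 174.153]
scene 0 lid [330.434 171.938] mid [330.312 181.97 ]
scene -0.05 lid [340.48  180.059] mid [340.205 190.298]
[318  54   7  17  38] [322.263  59.895] now 74.35964912280704 before 134.5964912280702
[340  59   3  19  25] [341.04  67.76] now 119.42666666666666 before 64.18666666666667
[334 164  14  13 122] [341.361 170.254] now 34.928961748633874 before 108.52732240437159
[323 169  11  11  62] [327.081 173.774] now 92.82258064516128 before 36.34946236559141
[261 171  26  38 365] [274.792 184.8  ] now 160.08310502283106 before 162.35251141552513
[263 206  11  11  48] [268.292 210.125] now 167.9375 before 114.91666666666667
[278 226  10   5  31] [282.613 228.161] now 91.94623655913978 before 126.9462365591398
before 318 160
 167 156 150 186 217 228 229 231 227  85  69  70  77  81  80 105 182
 104  92  79 115 160 218 220 229 225  81  66  70  76  78  79  83 148
  49  53  45  58  84 187 177 219 221  80  59  72  78  78  78  80 108
  44  45  43  45  48 123 123 177 219  89  68  68  78  79  80  79  86
  43  46  47  45  45  75  97 118 207 125  
[... 7431 characters left out ...]
 103 104 100  91  74
  77 128 168 111 107 104 107  70  42  48  47  44  43  44  41  49  98 105 102  86  57
  86 149 153 104 107 109 109  76  44  38  34  42  45  44  35  45 100 109 102  89  49
 106 161 127  91 108 107 110  74  39  41  38  44  38  40  35  48  99 107 102  89  49
 130 168 107  86 105 112 107  75  40  43  44  44  33  43  43  47 102 106 101  87  50
 156 158  85  82 104 103 108  74  44  37  37  44  40  49  35  53 102 103  94  73  46
 173 131  80  86 106 102 106  91  46  41  42  38  35  47  47  59  91  87  78  45  41
 174 111  80  89 107 104 105 100  76  53  46  42  48  48  63  76  67  66  51  44  39
 161  91  80  91 102  98 103 107  93  73  70  68  64  78  82  86  54  45  46  36  45
```

The middle pot was knocked about 3 cm back. It is still upright, at shaker about (62, 4) mm, so inside the allowed x = -18 to 70 mm and still between its neighbours behind the posts. Re-gripping it there would put a finger against the instrument box behind the shaker or the neighbouring lids, so I leave it and hand in.

```bash
python3 -c "
from cell import *
o=get_obs();print(o['time'],o['wrist_force']);print(hand_in())"
```

```text
38.15 [-0.24402214  0.34122892  0.31965091]
the job is handed in; nothing more can be done
None
```

Job handed in at 38 s, with one flaw: the middle pot was knocked about 3 cm back after the bar went in, and I left it upright at shaker about (62, 4) mm, inside the allowed area but out of line; otherwise the lever went to its stop first, all three pots are on the mat, the bar is through both eyelets, the lever reads 0.888 rad against the pointer's 0.886, and the gripper is clear.

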